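# Grease the polishing spindle

## Task

Before the spindle of the brass polisher is greased, turn the selector on the grey switch box to the green mark and leave it clicked in there, never letting it run on to the red mark. Then take the orange push greaser out of its yellow cup, press its socket squarely, in line, onto the tilted grease nipple of the blue bearing until the nipple snaps down, and finish while still holding the greaser pressed on against the spring. Leave the other things on the bench where they stand.

Things in the scene. Friction and masses are not known exactly. Their poses are not given: they have to be found in the camera images.
- polisher: bench polishing spindle, fixed: blue bearing housing (level cylinder 84 mm across, 84 mm long along own y, centre 62 mm up), grey motor on its -y side (to y = -123 mm), round buff 110 mm across on its +y side (y = 76 to 102 mm). Origin on the bench under the bearing; own x points away from the nipple's side, z up. Turned up to 0.3 rad either way.
- nipple_tip (a point): centre of the end face of the steel nipple, the point to press. It leans 30 deg from vertical to the polisher's -x, robot side, out of a brass boss on the bearing. Own z points outward along its axis; at rest the tip is at (-41, 0, 133) mm in the polisher's frame, 30 mm beyond the boss. Head 16 mm across, tapering to 8 mm in the last 5 mm; neck 12 mm.
- nipple (a joint): how far the nipple is pushed in along its axis (m): 0 at rest, 0.0075 at its stop. Its push-back rises to about 13 N in the first millimetre or so, then it snaps: the push-back falls to about 4 N at 6 mm and grows to about 12 N at the stop, so it always springs out again when let go. Snapped means beyond 0.005.
- coupler_grip (a point): centre of the orange grip of the push greaser, a loose tool of about 0.3 kg standing upright, socket down, in the yellow cup. Own z runs up the tool away from the socket; x and y are square to the flats. Grip 26 x 26 mm square, 46 mm long, this point half-way up it, 59 mm above the socket's mouth, at the start 64 mm above the bench. Either pair of flats may be gripped.
- socket_floor (a point): middle of the floor of the greaser's socket, 41 mm below coupler_grip on the tool's axis; the round socket is 21 mm across inside and 18 mm deep, open downward (own -z). It has to meet nipple_tip, with the tool's axis along the nipple's axis. Own z as coupler_grip.
- coupler: the push greaser; origin in the middle of its socket's mouth, own z up the tool, 90 mm high. From the mouth up: steel nozzle 31 to 35 mm across and 30 mm long, brass collar 44 mm across and 6 mm thick, orange grip 46 mm, black cap 8 mm.
- parking_cup: yellow ring 60 mm across, 44 mm inside, rim 16 mm above the bench, inner floor 5 mm, on a flat steel plate 90 mm square; fixed. Origin under its centre. It may stand on either side of the polisher.
- switch_box: grey box 110 x 110 mm, 55 mm high, with the selector on top; fixed. Origin under its centre, which is also the selector's axis. It may stand on either side of the polisher. The four marks are dots on its top, seen from above, in clockwise order: white, white, green, red.
- selector_grip (a point): point on the selector's axis at which to grip, 87 mm above the bench, 10 mm below the top of its black bar handle (46 mm long, 14 mm wide, 32 mm high, on a disc 48 mm across). Own x runs along the bar, whose white pointer is at the -x end; z up.
- selector (a joint): angle of the selector (rad), growing clockwise seen from above. Clicks in at 0 (white), 0.7 (white), 1.4 (green) and 2.1 (red); let go in between, it springs (within 0.03 rad of half-way it may stay) to the nearest of these. It takes about 0.1 N m to turn out of a click. It starts somewhere from 0 to 0.75.
- bowl: bystander: open brass bowl, 100 mm across, 42 mm high; loose, origin under its centre, to be left where it stands
- bell: bystander: brass hand bell standing on its mouth, 68 mm across, 114 mm high; loose, origin under its centre, to be left where it stands
- tin: bystander: polish tin with a green band, 72 mm across, 65 mm high; loose, origin under its centre, to be left where it stands
- candlestick: bystander: brass candlestick, 90 mm across the foot, 155 mm high; loose, origin under its centre, to be left where it stands
- brush: bystander: cleaning brush with a wooden handle lying along its own x, 150 mm long, 25 mm high; loose, origin under its centre, to be left where it stands
- screwdriver: bystander: screwdriver with a blue handle lying along its own x, 180 mm long, 26 mm high; loose, origin under its centre, to be left where it stands
- cup: bystander: copper cup, 64 mm across, 70 mm high; loose, origin under its centre, to be left where it stands
Mind the look-alikes: they are no part of the job. Of the things like the switch_box, leave any that is purple; of the rest the smaller one is meant. What is shaped like the coupler but purple is not meant.

How it is judged:
On the way, in this order (a step that is already met when the one before it is completed fails the run):
1. the selector stands at the green mark (value of joint selector between 1.2 and 1.6 rad), for 0.3 s.
2. the greaser has been lifted out of its cup in the gripper, selector still at green (all of step 1 and height (world z) of coupler_grip above 0.1 m and contact force between the fingers and coupler above 1 N and value of joint nipple below 0.002 m), for 0.2 s.
3. the greaser sits squarely on the nipple and the nipple has snapped down (value of joint nipple above 0.005 m and distance between socket_floor and nipple_tip below 0.005 m and angle between the z axis of socket_floor and the z axis of nipple_tip, either way round below 0.14 rad and contact force between coupler and polisher above 3 N), for 0.2 s.
At the end, for the whole second after the job is handed in: selector at green (within 0.2 rad); nipple held snapped down (over 5 of 7.5 mm) by the greaser pushing with at least 3 N, its tip within 5 mm of the socket floor's centre, the axes within 0.14 rad (8 degrees); the gripper still holds the greaser (all of step 1 and all of step 3 and contact force between the fingers and coupler above 1 N); the arm keeps its last pose, push and grip.
It fails at once if the selector runs on to the red mark (value of joint selector above 1.8 rad).
It fails at once if a bystander is shifted by more than 40 mm (distance of any of bowl, bell, tin, candlestick, brush, screwdriver, cup from where it was at the start of the episode above 0.04 m).
It also fails if it takes over 58 s, if anything falls off the work surface, if the arm or the gripper's body presses on something with over 40 N, if the wrist force passes 120 N, or if a joint passes its speed limit or range.

## Robot

A 6-joint arm with a two-finger parallel gripper is mounted at the origin on the work surface. World frame = base frame: x ahead of the robot, y to its left, z up, the work surface at z = 0. Lengths are in m, angles in rad, forces in N, time in s.
With the tool pointing down it reaches from about 0.3 to 0.775 m from the base axis. Payload 14.6 kg.
Tool frame: the origin (TCP) lies at the very end of the fingers, on their centre line; the grasp point (between the pads) lies 19 mm behind it (ctrl.hold_point_z is the distance from the TCP to the grasp point, in m); x points along the fingers, y is the direction in which the jaws open and shut, and the axes are right-handed (so a half turn about x gives the same grasp; the last joint's range is limited). The gripper opens to 94 mm and grips with 3 to 60 N. Pads are 16 mm wide; open, the fingers measure 119 mm over their backs; the gripper's body (75 mm by 177 mm) begins 78 mm behind the grasp point.
Start: joints at [-1.383, 0.3, 1.521, -0, 1.321, -0.067], TCP at [0.139, -0.532, 0.177] pointing down, gripper open.
Joint ranges: [-3.03, 3.03], [-0.79, 2.21], [0.23, 2.52], [-1.04, 4.18], [0, 3.07], [-2.55, 2.55]. Speed limits (rad/s): [2.22, 2.22, 2.57, 3.14, 3.14, 3.14].

## Interface

Orientations are given as [roll, pitch, yaw] about the fixed x, y, z axes, in that order (R = Rz(yaw) Ry(pitch) Rx(roll)).
In Python, from station import get_obs, camera, ticket, ctrl gives the robot as it stands.
- The arm moves only by the tool step_arm, never from a script. Its argument "motion" is a list that holds one entry, the list of rows, each a list of 6 numbers: the shift along the tool's x, y, z in m, then the turn, a rotation vector about the tool's x, y, z in degrees. A call has 1 to 12 rows; each row shifts and turns the commanded pose from where the row before left it, along the tool's axes as they then stand; what a row does not reach is not made up. A row lasts 1/8 s, in which the tool goes at most 62.5 mm and 10.7 degrees, less where a joint would pass 70% of its speed; a pose out of reach is approached as far as the arm can. A call is refused whole if a number of a shift passes 0.0625 or a number of a turn 10.7, either way. A call with a gripper value outside its range is refused whole. "fingers" is the finger opening in m, from 0 to 0.094, set as the call begins (left out, the last holds). The fingers move at their own pace and stop on an object; "squeeze" is the grip in N (left out, the last holds). Time passes only in rows, so rows that do not move let the fingers close. It gives the time, the measured TCP pose, the force and the opening at its end, in the units of the state.
- get_obs(): the state, without advancing time (a new reading comes with each control period).
- camera(name): name is "scene" or "top" or "wrist"; returns a dict with "pixels" (400x640x3 uint8, red, green, blue), "fx", "fy", "cx", "cy" (pixels), "extrinsics" (4x4, takes a point from world to camera coordinates); the wrist camera has in their place "T_tool_cam" (4x4, takes a point from camera to tool coordinates, whose origin is the TCP and whose axes are the tool frame's). Camera axes: x right, y up, looking along -z (the intrinsics and any distortion apply to the point x, -y, -z); pixel columns grow to the right and rows downward; lengths in m; the calibration is good to about 2 mm. A picture is of the moment at which its call begins: read the wrist's pose just before it. There is no depth.
- ticket.hand_in(): hands the job in, once; it reports no verdict.
The state is a dict: "time_s": time; "qpos": joint angles; "joint_vel": joint speeds; "tau": joint torques, N m; "ee_pos": TCP position; "eef_rot": TCP orientation; "force": force on the tool from outside, world axes, zero at the start; "moment": the same for the moment, N m; "grip_width": finger opening in m.
Only numpy, scipy, OpenCV 4.12 (cv2) and the standard library are available. Lean on these libraries where they do the work, as an engineer would, in place of code of your own. Each camera call takes 0.05 s, during which the arm holds its last target.

## Working session

There is one attempt and no reset: what is moved stays moved. The work goes in short steps, Python scripts to look and compute and a tool call to move; the robot and the scene stay as the last step left them, time stands still between calls to the robot, and variables do not carry over. Pictures are saved under pics/ and viewed, and the job is handed in when it is done.

Besides the shell and the picture viewer there is one more tool, called after ">>>" as a command line: name --argument value ..., lists and objects as JSON in quotes. step_arm: Moves the arm, as the interface text tells. Its arguments: {"type":"object","properties":{"motion":{"type":"array","items":{"type":"array","items":{"type":"array","items":{"type":"number"}}}},"fingers":{"type":"number"},"squeeze":{"type":"number"}},"required":["motion"]}

```bash
ls -la; mkdir -p pics
python3 - <<'E'
from station import get_obs, camera, ticket, ctrl
import cv2
print(get_obs(), ctrl.hold_point_z)
for n in ["scene","top","wrist"]:
    c=camera(n); cv2.imwrite(f"pics/{n}0.png",c["pixels"][:,:,::-1])
    print({k:v for k,v in c.items() if k!="pixels"})
E
```

```text
total 12
drwxr-xr-x  3 agent agent 4096 Dec  6 19:44 .
drwxr-xr-x 23 root  root  4096 Dec  6 19:44 ..
drwxr-xr-x  2 agent agent 4096 Dec  6 19:44 pics
{'time_s': 0.0, 'qpos': array([-1.38260257e+00,  3.00517826e-01,  1.52163225e+00,  2.45271698e-05,
        1.32069181e+00, -6.65995452e-02]), 'joint_vel': array([-2.18728248e-04, -5.29554858e-05, -1.41312205e-03,  1.11436527e-04,
        3.66791390e-04,  1.62940221e-03]), 'tau': array([ 1.92975247e-03, -5.31812096e+01, -3.52735806e+01,  7.08930963e-02,
        2.44248100e-02, -5.76898401e-05]), 'ee_pos': array([ 0.1385695 , -0.5319285 ,  0.17593908]), 'eef_rot': array([-1.65641055,  1.56954688,  1.73996932]), 'force': array([0.03090831, 0.16156333, 0.005438  ]), 'moment': array([-0.00810935,  0.01168097,  0.01131935]), 'grip_width': 0.09391467218143097} 0.0188
{'fx': 360.8502619154749, 'fy': 360.8502619154749, 'cx': 316.8826976288779, 'cy': 202.6154245010191, 'extrinsics': array([[ 0.24141704,  0.9702162 , -0.01995841, -0.11967219],
       [-0.54020884,  0.1514477 ,  0.82779104,  0.17489028],
       [ 0.80615893, -0.18906115,  0.560681
[... 202 characters left out ...]
([[ 0.01939679, -0.99977737, -0.00830528,  0.02993776],
       [ 0.9822618 ,  0.01750606,  0.1866957 , -0.51383154],
       [-0.18650875, -0.01177926,  0.98238268, -1.17157102],
       [ 0.        ,  0.        ,  0.        ,  1.        ]])}
{'fx': 327.14338005651524, 'fy': 327.14338005651524, 'cx': 317.62079619520694, 'cy': 199.4271590463274, 'T_tool_cam': array([[ 1.39583869e-03,  2.73968929e-01, -9.61737530e-01,
        -2.08025249e-01],
       [ 9.99998703e-01,  3.90606979e-04,  1.56264159e-03,
         1.26273588e-04],
       [ 8.03776633e-04, -9.61738464e-01, -2.73968028e-01,
        -7.89431866e-02],
       [ 0.00000000e+00,  0.00000000e+00,  0.00000000e+00,
         1.00000000e+00]])}
```

View pics/scene0.png

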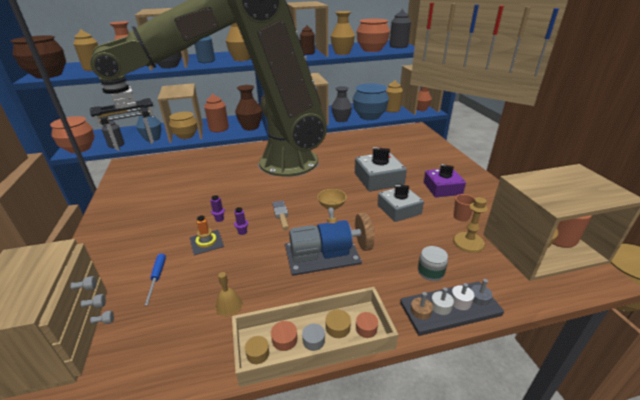

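View pics/top0.png

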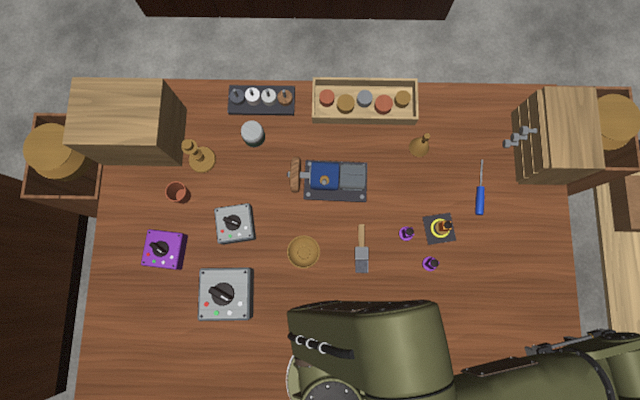

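View pics/wrist0.png

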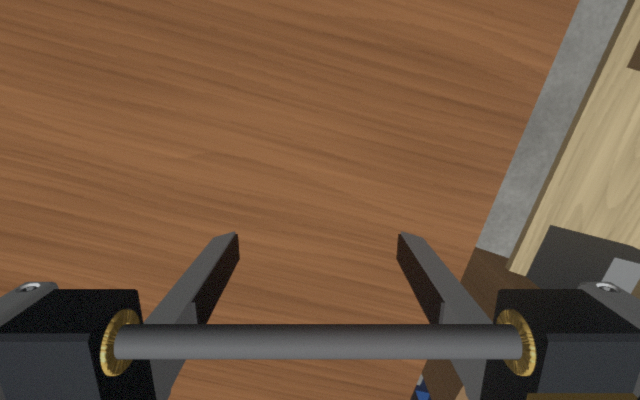

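The top view shows the small grey switch box at about (234,223), with a larger grey one at (224,294) and a purple one at (163,249). The greaser in its yellow cup is at (440,228), and the polisher is at (335,180). Next I'll zoom in and measure.

```bash
cat > h.py <<'E'
import numpy as np, cv2, pickle
from scipy.spatial.transform import Rotation as R
def ray(c,u,v,T=None):
    d=np.array([(u-c["cx"])/c["fx"],-(v-c["cy"])/c["fy"],-1.0])
    if "extrinsics" in c: M=np.linalg.inv(c["extrinsics"])
    else: M=T@c["T_tool_cam"]
    return M[:3,3],M[:3,:3]@d
def plane(c,u,v,z,T=None):
    o,d=ray(c,u,v,T); return o+d*(z-o[2])/d[2]
def proj(c,p,T=None):
    E=c["extrinsics"] if "extrinsics" in c else np.linalg.inv(T@c["T_tool_cam"])
    q=E[:3,:3]@np.asarray(p)+E[:3,3]
    return np.array([c["cx"]+c["fx"]*q[0]/-q[2],c["cy"]-c["fy"]*q[1]/-q[2]])
def two(o1,d1,o2,d2):
    A=np.stack([d1,-d2],1); s=np.linalg.lstsq(A,o2-o1,rcond=None)[0]
    a=o1+s[0]*d1;b=o2+s[1]*d2; return (a+b)/2,np.linalg.norm(a-b)
def toolT(o):
    T=np.eye(4);T[:3,:3]=R.from_euler("xyz",o["eef_rot"]).as_matrix();T[:3,3]=o["ee_pos"];return T
def crop(img,x0,y0,w,h,k,fn):
    cv2.imwrite(fn,cv2.resize(img[y0:y0+h,x0:x0+w,::-1],None,fx=k,fy=k,interpolation=cv2.INTER_CUBIC))
E
python3 - <<'E'
from h import *
from station import camera,get_obs
t=camera("top");s=camera("scene")
pickle.dump((t,s),open("c0.pkl","wb"))
crop(t["pixels"],200,190,80,60,9,"pics/sw.png")
crop(t["pixels"],280,145,100,75,8,"pics/pol.png")
crop(t["pixels"],390,200,100,75,8,"pics/cup.png")
crop(s["pixels"],370,175,80,60,9,"pics/sw_s.png")
crop(s["pixels"],270,195,110,80,7,"pics/pol_s.png")
crop(s["pixels"],180,190,80,60,9,"pics/cup_s.png")
E
```

```text
(no output)
```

View pics/sw.png

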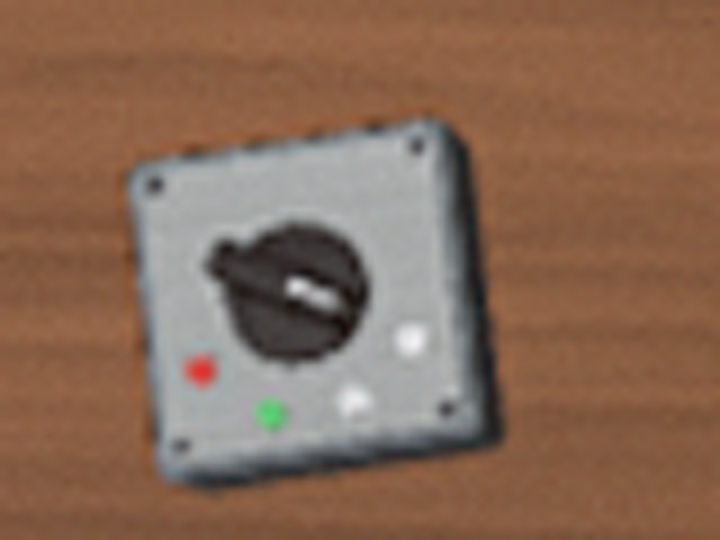

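View pics/pol.png

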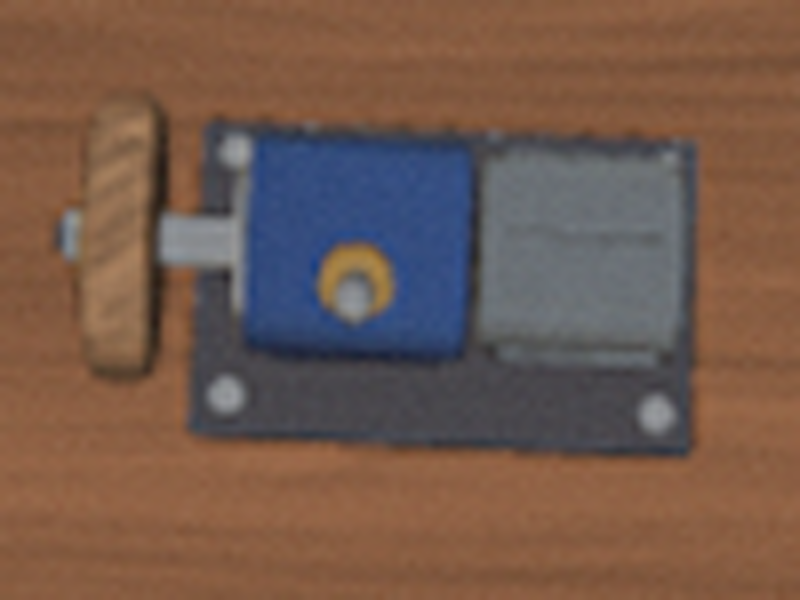

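View pics/cup.png

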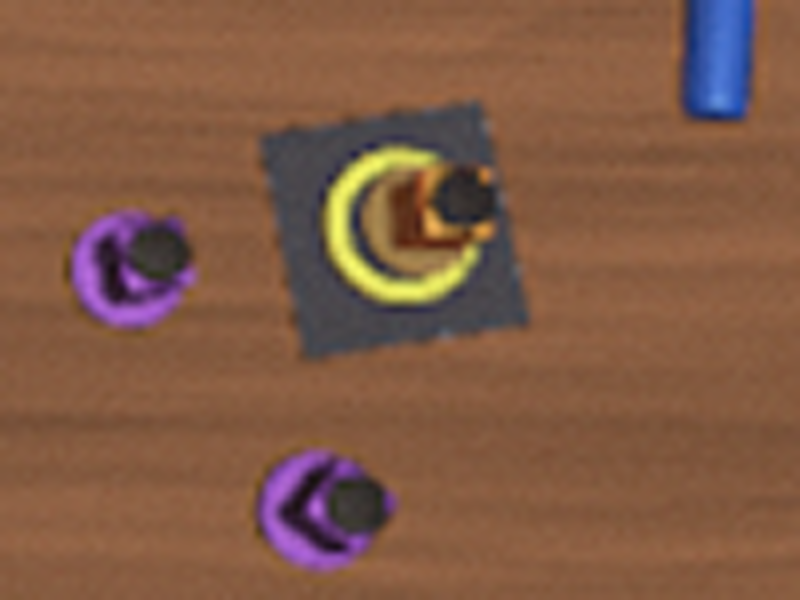

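View pics/pol_s.png

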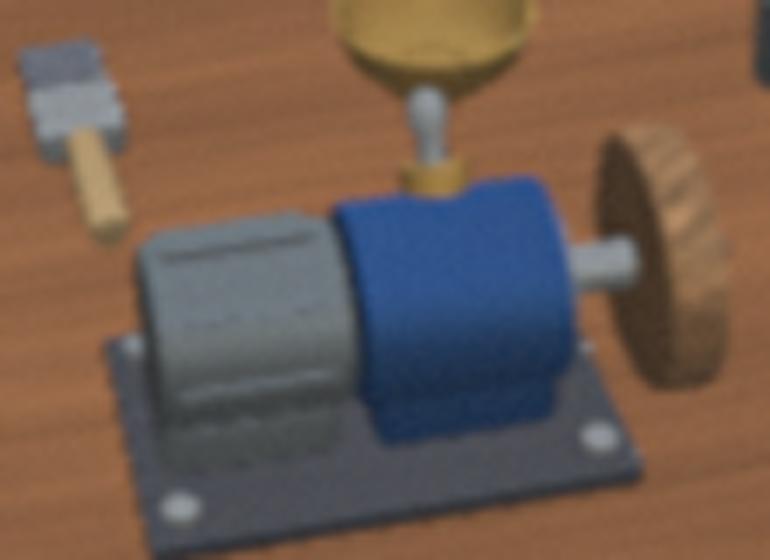

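View pics/cup_s.png

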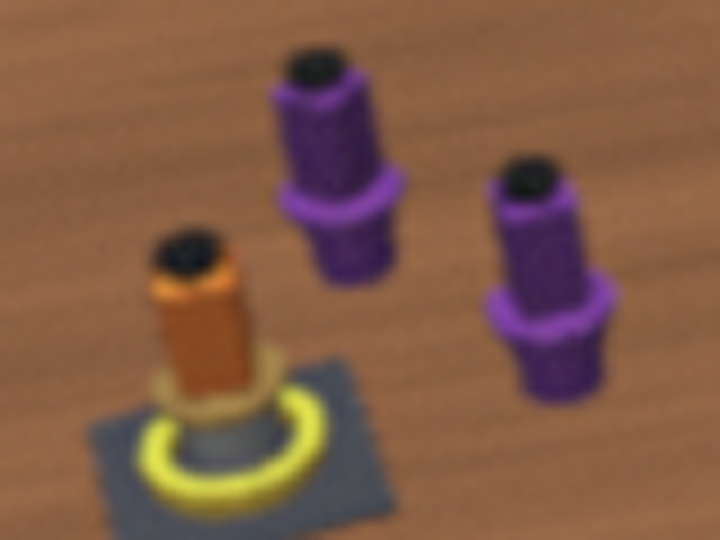

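View pics/sw_s.png

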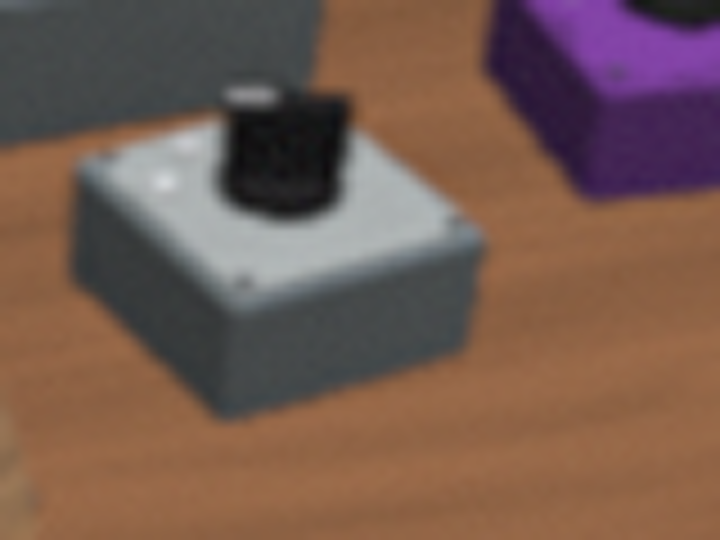

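Run:
```python
from h import *
np.set_printoptions(precision=4,suppress=True)
t,s=pickle.load(open("c0.pkl","rb"))
P=lambda x,y,k,x0,y0:(x/k+x0-0.5+0.5/k,y/k+y0-0.5+0.5/k)
sw=lambda x,y,z:plane(t,*P(x,y,9,200,190),z)
scr=np.array([sw(*q,.055) for q in [(155,185),(417,146),(447,409),(181,446)]])
c=scr.mean(0);print("box centre",c,"sides",np.linalg.norm(np.diff(scr,axis=0),axis=1))
d=scr[1]-scr[0];print("yaw edge",np.degrees(np.arctan2(d[1],d[0])))
for n,q in dict(w1=(409,340),w2=(353,403),g=(270,413),r=(200,370)).items():
    p=sw(*q,.055)-c;print(n,p,np.degrees(np.arctan2(p[1],p[0])),np.linalg.norm(p))
a=sw(218,256,.097);b=sw(350,303,.097)
for q in [(290,285),(340,300)]:
    print("ptr",sw(*q,.097)-c)
print(a,b,(a+b)/2,np.linalg.norm(a-b)); d=b-a;print("bar dir to pointer",np.degrees(np.arctan2(d[1],d[0])))
# disc
print("disc c",sw(297,292,.065))
# nipple
pt=P(352,293,8,280,145);ps=P(428,103,7,270,195)
print("nip",two(*ray(t,*pt),*ray(s,*ps)))
pl=lambda x,y,z:plane(t,*P(x,y,8,280,145),z)
for z in (.0,.01):
  C=np.array([pl(*q,z) for q in [(208,122),(695,142),(692,452),(192,432)]])
  print("plate",C[:,:2].tolist(),np.linalg.norm(np.diff(C,axis=0),axis=1))
  for i,j in((0,1),(3,2),(0,3),(1,2)):
    d=C[j]-C[i];print(np.degrees(np.arctan2(d[1],d[0])))
cp=lambda x,y,z:plane(t,*P(x,y,8,390,200),z)
print("ring",cp(407,225,.016)); C=np.array([cp(*q,0.003) for q in [(262,135),(483,102),(527,325),(306,358)]]);print("plate",C,C.mean(0))
print("cap",cp(463,196,.095))
print("cap2",two(*ray(t,*P(463,196,8,390,200)),*ray(s,*P(189,254,9,180,190))))
```

```text
box centre [0.4505 0.2981 0.055 ] sides [0.0892 0.0902 0.0892]
yaw edge -80.33567406289264
w1 [-0.0143 -0.0375  0.    ] -110.9324860501344 0.04011355239639961
w2 [-0.0358 -0.0199  0.    ] -150.9677773017223 0.04097971572180422
g [-0.0397  0.0077  0.    ] 169.0680720894311 0.040422206636331816
r [-0.0257  0.032   0.    ] 128.77085706960028 0.04105600956181545
ptr [-0.0024 -0.0062  0.042 ]
ptr [-0.007  -0.0227  0.042 ]
[0.4572 0.316  0.097 ] [0.4426 0.2722 0.097 ] [0.4499 0.2941 0.097 ] 0.04617366614676763
bar dir to pointer -108.42807483339116
disc c [0.4503 0.2969 0.065 ]
nip (array([0.5646, 0.0259, 0.13  ]), np.float64(0.0009195281997056607))
plate [[0.667696337752524, 0.08620835604100444], [0.6625932495485304, -0.1115636905038255], [0.5343885730374389, -0.11000586952202632], [0.5389861818627635, 0.08929792905177378]] [0.1978 0.1282 0.1994]
-91.47806810230176
-91.32148444493241
178.6249297489394
179.30383058198146
plate [[0.664632708840406, 0.08571856496600365], [0.6595705399519081, -0.11046763856665362], [0.5323938777326488, -0.10892230903428504], [0.5369546204489568, 0.08878336411284571]] [0.1963 0.1272 0.1978]
-91.47806810230176
-91.32148444493241
178.6249297489394
179.30383058198146
ring [ 0.4511 -0.3383  0.016 ]
plate [[ 0.4876 -0.2866  0.003 ]
 [ 0.5023 -0.3739  0.003 ]
 [ 0.4145 -0.3873  0.003 ]
 [ 0.4001 -0.3011  0.003 ]] [ 0.4511 -0.3372  0.003 ]
cap [ 0.4515 -0.3357  0.095 ]
cap2 (array([ 0.452 , -0.3368,  0.0919]), np.float64(0.00017375477792031145))
```

Run:
```python
from h import *
from station import get_obs
np.set_printoptions(precision=4,suppress=True)
o=get_obs();T=toolT(o);print(T);print(o["qpos"], "jaw yaw",np.degrees(np.arctan2(T[1,1],T[0,1])), "q1 deg",np.degrees(o["qpos"][0]))
```

```text
[[-0.0001  0.2521 -0.9677  0.1386]
 [ 0.0005 -0.9677 -0.2521 -0.5321]
 [-1.     -0.0005 -0.      0.1763]
 [ 0.      0.      0.      1.    ]]
[-1.3826  0.3002  1.5212 -0.      1.3207 -0.0666] jaw yaw -75.39818810188713 q1 deg -79.21500419928296
```

```bash
cat >> h.py <<'E'
def pose(p,Rm):
    T=np.eye(4);T[:3,:3]=Rm;T[:3,3]=p;return T
def down(yaw):  # jaw yaw deg, tool x down
    a=np.radians(yaw);y=np.array([np.cos(a),np.sin(a),0]);x=np.array([0,0,-1.]);return np.stack([x,y,np.cross(x,y)],1)
def rel(A,B):
    D=np.linalg.inv(A)@B
    return np.r_[D[:3,3],np.degrees(R.from_matrix(D[:3,:3]).as_rotvec())]
def rows(Ts):
    C=Ts[0].copy();out=[]
    for B in Ts[1:]:
        r=rel(C,B);r=np.r_[np.round(r[:3],3),np.round(r[3:],1)]
        out.append([float(x) for x in r]);C=C@pose(r[:3],R.from_rotvec(np.radians(r[3:])).as_matrix())
    return out,C
E
python3 - <<'E'
from h import *
from station import get_obs
o=get_obs();T=toolT(o)
p0=o["ee_pos"];n=20
a0=np.arctan2(p0[1],p0[0]);r0=np.hypot(*p0[:2]);g=np.array([.4505,.2975,.19]);a1=np.arctan2(g[1],g[0]);r1=np.hypot(*g[:2])
Ts=[T]
for k in range(1,n+1):
    f=k/n;a=a0+(a1-a0)*f;r=r0+(r1-r0)*f
    z=p0[2]+(g[2]-p0[2])*f+.10*min(1,4*f*(1-f)*1.3)
    Ts.append(pose([r*np.cos(a),r*np.sin(a),z],down(-75.4+57*f)))
rw,C=rows(Ts);print(rw[:10]);print(rw[10:]);print(C)
E
```

```text
[[-0.025, -0.003, -0.052, -2.8, -0.0, 0.0], [-0.023, -0.005, -0.052, -2.9, -0.0, 0.0], [-0.02, -0.008, -0.052, -2.8, -0.0, 0.0], [-0.018, -0.01, -0.051, -2.9, -0.0, 0.0], [-0.015, -0.012, -0.05, -2.8, -0.0, 0.0], [-0.003, -0.015, -0.05, -2.9, -0.0, 0.0], [-0.001, -0.017, -0.049, -2.8, -0.0, 0.0], [-0.0, -0.019, -0.048, -2.9, -0.0, 0.0], [-0.001, -0.021, -0.048, -2.8, -0.0, 0.0], [-0.001, -0.023, -0.046, -2.9, -0.0, 0.0]]
[[-0.0, -0.025, -0.045, -2.8, -0.0, 0.0], [-0.001, -0.027, -0.044, -2.9, -0.0, 0.0], [-0.001, -0.03, -0.043, -2.8, -0.0, 0.0], [-0.0, -0.031, -0.041, -2.9, -0.0, 0.0], [0.001, -0.032, -0.039, -2.8, -0.0, 0.0], [0.014, -0.035, -0.039, -2.9, -0.0, 0.0], [0.016, -0.036, -0.036, -2.8, -0.0, 0.0], [0.019, -0.038, -0.035, -2.9, -0.0, 0.0], [0.022, -0.039, -0.033, -2.8, -0.0, 0.0], [0.024, -0.041, -0.031, -2.9, -0.0, 0.0]]
[[-1.04184054e-04  9.48885977e-01 -3.15619062e-01  4.50512806e-01]
 [ 5.20954622e-04 -3.15618969e-01 -9.48885870e-01  2.97410620e-01]
 [-9.99999859e-01 -2.63281985e-04 -4.61444072e-04  1.89697046e-01]
 [ 0.00000000e+00  0.00000000e+00  0.00000000e+00  1.00000000e+00]]
```

>>> step_arm --motion '[[[-0.025, -0.003, -0.052, -2.8, 0, 0], [-0.023, -0.005, -0.052, -2.9, 0, 0], [-0.02, -0.008, -0.052, -2.8, 0, 0], [-0.018, -0.01, -0.051, -2.9, 0, 0], [-0.015, -0.012, -0.05, -2.8, 0, 0], [-0.003, -0.015, -0.05, -2.9, 0, 0], [-0.001, -0.017, -0.049, -2.8, 0, 0], [0, -0.019, -0.048, -2.9, 0, 0], [-0.001, -0.021, -0.048, -2.8, 0, 0], [-0.001, -0.023, -0.046, -2.9, 0, 0]]]'

```text
time_s: 1.5
ee_pos: [0.5094, -0.1935, 0.2834]
eef_rot: [-1.31, 1.571, 2.586]
force: [0.7, -1.0, 0.2]
grip_width: 0.0939
```

>>> step_arm --motion '[[[0, -0.025, -0.045, -2.8, 0, 0], [-0.001, -0.027, -0.044, -2.9, 0, 0], [-0.001, -0.03, -0.043, -2.8, 0, 0], [0, -0.031, -0.041, -2.9, 0, 0], [0.001, -0.032, -0.039, -2.8, 0, 0], [0.014, -0.035, -0.039, -2.9, 0, 0], [0.016, -0.036, -0.036, -2.8, 0, 0], [0.019, -0.038, -0.035, -2.9, 0, 0], [0.022, -0.039, -0.033, -2.8, 0, 0], [0.024, -0.041, -0.031, -2.9, 0, 0], [0, 0, 0, 0, 0, 0]]]'

```text
time_s: 2.88
ee_pos: [0.4483, 0.2991, 0.1878]
eef_rot: [-0.809, 1.568, -2.696]
force: [1.0, -0.4, 0.2]
grip_width: 0.0939
```

Run:
```python
from h import *
from station import get_obs,camera
np.set_printoptions(precision=4,suppress=True)
o=get_obs();T=toolT(o);print(o["time_s"],o["qpos"],T)
c=camera("wrist");pickle.dump((c,o),open("c1.pkl","wb"))
cv2.imwrite("pics/w1.png",c["pixels"][:,:,::-1])
```

```text
2.875 [0.5203 0.2686 1.5345 0.0002 1.3416 0.837 ] [[-0.0029  0.9502 -0.3115  0.4483]
 [-0.0014 -0.3115 -0.9502  0.2991]
 [-1.     -0.0023  0.0022  0.1878]
 [ 0.      0.      0.      1.    ]]
```

View pics/w1.png

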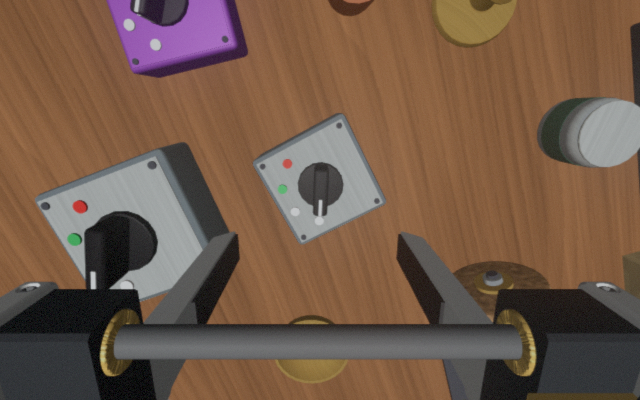

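Run:
```python
from h import *
c,o=pickle.load(open("c1.pkl","rb"))
crop(c["pixels"],240,100,160,150,5,"pics/w1c.png")
```

```text
(no output)
```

View pics/w1c.png

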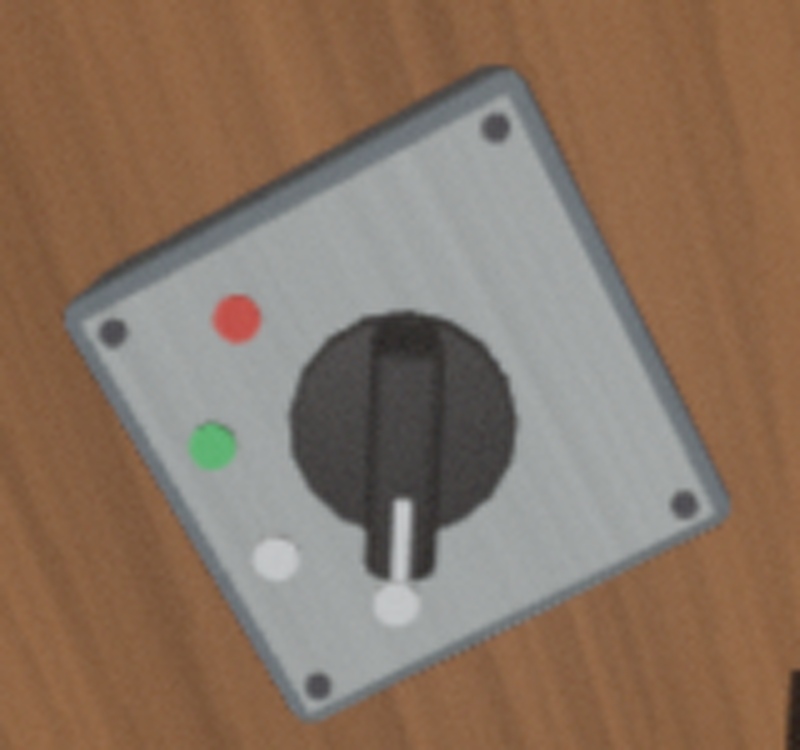

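Run:
```python
from h import *
np.set_printoptions(precision=4,suppress=True)
c,o=pickle.load(open("c1.pkl","rb"));T=toolT(o)
w=lambda x,y,z:plane(c,x/5+240-.4,y/5+100-.4,z,T)
S=np.array([w(*q,.055) for q in [(495,127),(684,505),(318,687),(113,333)]]);cc=S.mean(0)
print(S,cc,np.linalg.norm(np.diff(S,axis=0),axis=1))
for n,q in dict(w1=(397,605),w2=(276,560),g=(212,446),r=(237,319)).items():
    p=w(*q,.055)-cc;print(n,np.degrees(np.arctan2(p[1],p[0])),np.linalg.norm(p))
a=w(409,345,.097);b=w(401,575,.097);d=b-a;print("bar",a,b,(a+b)/2,np.linalg.norm(d),np.degrees(np.arctan2(d[1],d[0])))
a=w(402,500,.097);b=w(400,580,.097);d=b-a;print("ptr",np.degrees(np.arctan2(d[1],d[0])))
for x in (374,440):print(w(x,460,.097))
```

```text
[[0.4863 0.3509 0.055 ]
 [0.5016 0.2616 0.055 ]
 [0.4125 0.2462 0.055 ]
 [0.3974 0.3355 0.055 ]] [0.4495 0.2985 0.055 ] [0.0905 0.0905 0.0906]
w1 -109.70835856734799 0.04181532417087462
w2 -149.53403038472112 0.041806077750691506
g 169.70958418475098 0.04125538899848624
r 129.7047339697349 0.04106499246861112
bar [0.458  0.3212 0.097 ] [0.4426 0.279  0.097 ] [0.4503 0.3001 0.097 ] 0.04485114569191127 -109.98016278432394
ptr -109.45723697027861
[0.4449 0.3023 0.097 ]
[0.4567 0.2985 0.097 ]
```

>>> step_arm --motion '[[[0.028, 0.0015, 0, 1.5, 0, 0], [0.03, 0, 0, 0, 0, 0], [0.03, 0, 0, 0, 0, 0], [0.02, 0, 0, 0, 0, 0], [0, 0, 0, 0, 0, 0], [0, 0, 0, 0, 0, 0]]]' --fingers 0.045 --squeeze 30

```text
time_s: 3.68
ee_pos: [0.453, 0.2966, 0.0829]
eef_rot: [2.401, 1.569, 0.482]
force: [-0.7, -0.3, -0.5]
grip_width: 0.0452
```

Run:
```python
from h import *
from station import get_obs,camera
np.set_printoptions(precision=4,suppress=True)
o=get_obs();T=toolT(o);print(o["time_s"],o["qpos"],T,np.degrees(np.arctan2(T[1,1],T[0,1])))
c=camera("wrist")
cv2.imwrite("pics/w2.png",c["pixels"][:,:,::-1])
```

```text
3.675 [ 0.5121  0.3757  1.6501 -0.0001  1.114   0.8605] [[ 0.0016  0.9399 -0.3414  0.453 ]
 [ 0.0008 -0.3414 -0.9399  0.2966]
 [-1.      0.0012 -0.0013  0.0829]
 [ 0.      0.      0.      1.    ]] -19.95955654313192
```

View pics/w2.png

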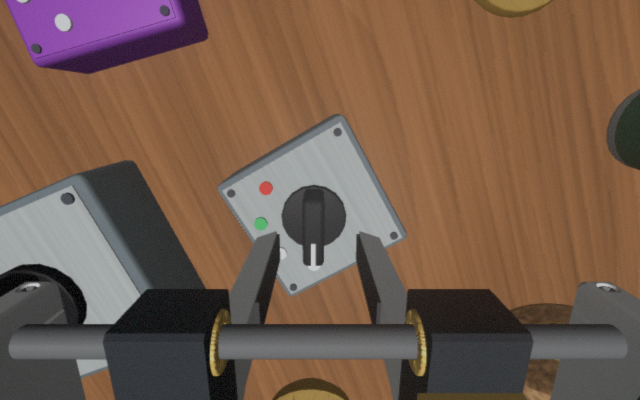

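>>> step_arm --motion '[[[0.006, -0.0037, -0.0007, 0.3, 0, 0], [0.0065, 0, 0, 0, 0, 0], [0, 0, 0, 0, 0, 0], [0, 0, 0, 0, 0, 0]]]'

```text
time_s: 4.22
ee_pos: [0.4488, 0.2988, 0.0691]
eef_rot: [-1.103, 1.571, -3.026]
force: [0.1, -0.4, -0.5]
grip_width: 0.0452
```

>>> step_arm --motion '[[[0, 0, 0, 0, 0, 0], [0, 0, 0, 0, 0, 0], [0, 0, 0, 0, 0, 0], [0, 0, 0, 0, 0, 0]]]' --fingers 0.0 --squeeze 30

```text
time_s: 4.72
ee_pos: [0.4488, 0.2987, 0.0691]
eef_rot: [2.784, 1.571, 0.86]
force: [-0.8, 0.6, 0.6]
grip_width: 0.0088
```

Run:
```python
from h import *
from station import get_obs,camera
np.set_printoptions(precision=4,suppress=True)
o=get_obs();T=toolT(o);print(o["time_s"],o["qpos"],o["force"],o["moment"],o["grip_width"],T,np.degrees(np.arctan2(T[1,1],T[0,1])))
c=camera("wrist")
cv2.imwrite("pics/w3.png",c["pixels"][:,:,::-1])
```

```text
4.725 [0.5194 0.3896 1.6667 0.     1.0852 0.8719] [-0.8331  0.5766  0.5913] [-0.0318 -0.1028  0.0233] 0.008753825959473592 [[ 0.0001  0.9385 -0.3453  0.4488]
 [ 0.0001 -0.3453 -0.9385  0.2987]
 [-1.      0.     -0.0001  0.0691]
 [ 0.      0.      0.      1.    ]] -20.201414115519157
```

View pics/w3.png

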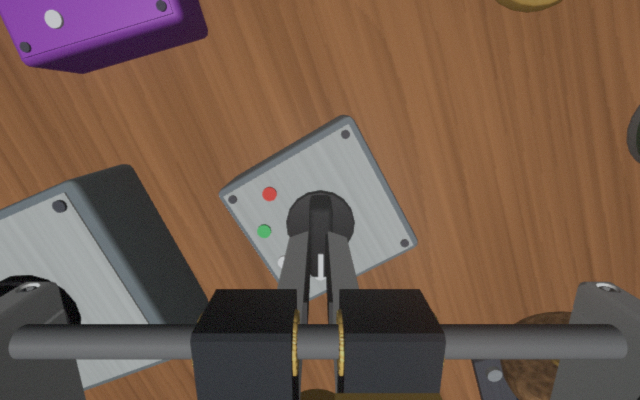

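>>> step_arm --motion '[[[0, 0, 0, 5, 0, 0], [0, 0, 0, 5, 0, 0], [0, 0, 0, 5, 0, 0], [0, 0, 0, 5, 0, 0], [0, 0, 0, 5, 0, 0], [0, 0, 0, 5, 0, 0], [0, 0, 0, 5, 0, 0], [0, 0, 0, 5, 0, 0], [0, 0, 0, 0, 0, 0]]]'

```text
time_s: 5.9
ee_pos: [0.4488, 0.2987, 0.0691]
eef_rot: [-2.937, 1.571, 0.725]
force: [-0.2, 0.5, -0.9]
grip_width: 0.0005
```

Run:
```python
from h import *
from station import get_obs,camera
np.set_printoptions(precision=4,suppress=True)
o=get_obs();T=toolT(o);print(o["time_s"],o["qpos"],o["force"],o["moment"],o["grip_width"],T,np.degrees(np.arctan2(T[1,1],T[0,1])))
c=camera("wrist")
cv2.imwrite("pics/w4.png",c["pixels"][:,:,::-1])
```

```text
5.9 [0.5194 0.3897 1.6667 0.     1.0852 1.5695] [-0.1865  0.5437 -0.851 ] [-0.0192 -0.0596 -0.0484] 0.0005301682365051469 [[ 0.      0.4974 -0.8675  0.4488]
 [ 0.     -0.8675 -0.4974  0.2987]
 [-1.     -0.     -0.      0.0691]
 [ 0.      0.      0.      1.    ]] -60.17091507375175
```

View pics/w4.png

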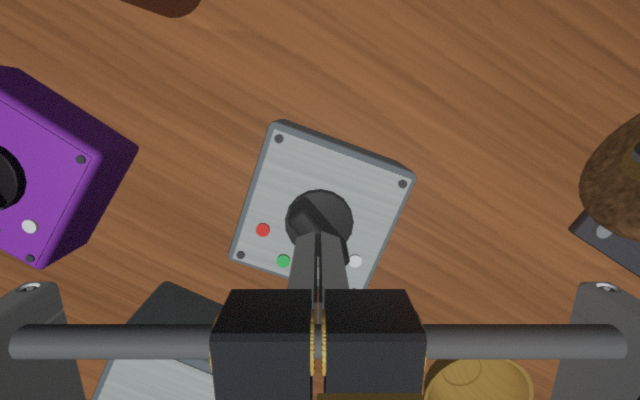

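Run:
```python
from h import *
from station import camera
a=cv2.imread("pics/w3.png")[:,:,::-1];b=cv2.imread("pics/w4.png")[:,:,::-1]
crop(a,220,160,200,140,4,"pics/w3c.png");crop(b,220,160,200,140,4,"pics/w4c.png")
s=camera("scene");crop(s["pixels"],330,120,150,110,5,"pics/s4c.png")
```

```text
(no output)
```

View pics/w3c.png

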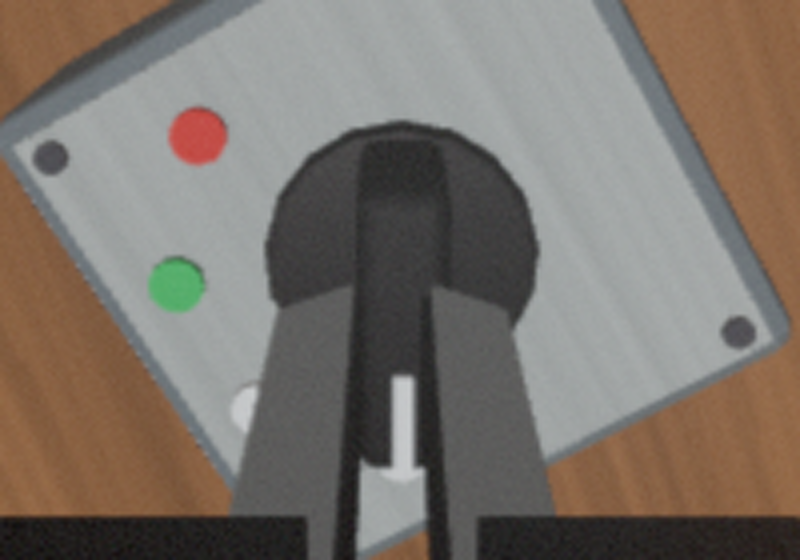

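View pics/w4c.png

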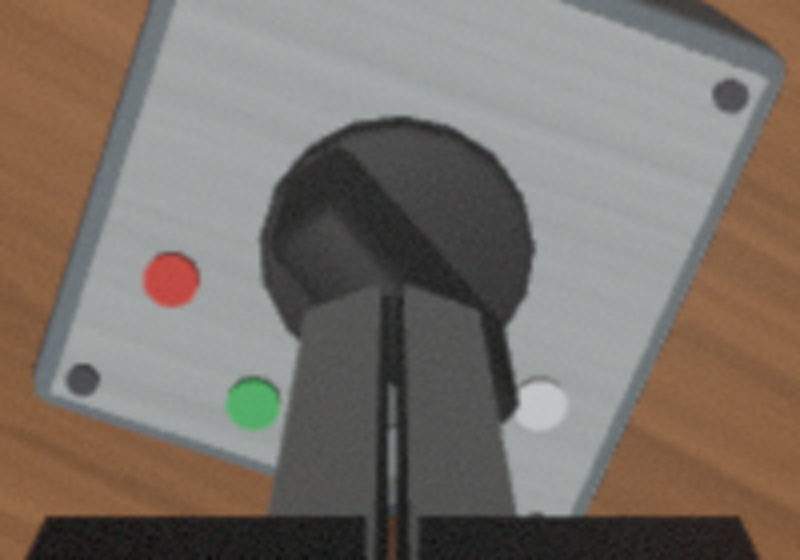

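View pics/s4c.png

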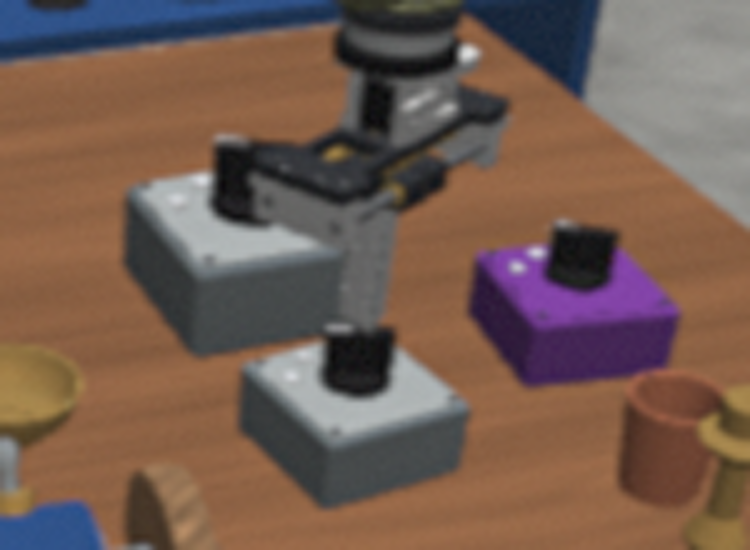

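Run:
```python
from h import *
from station import camera,get_obs
o=get_obs();T=toolT(o);s=camera("scene");t=camera("top");w=camera("wrist")
A=s["pixels"].copy();B=w["pixels"].copy();C=t["pixels"].copy()
for x,col in [(0,(255,0,0)),(-.0188,(255,255,0)),(-.028,(0,255,0)),(-.06,(0,255,255))]:
    p=T@np.array([x,0,0,1]);
    for I,c,TT in((A,s,None),(B,w,T),(C,t,None)):
        q=proj(c,p[:3],TT);print(x,q);cv2.circle(I,tuple(np.round(q).astype(int)),1,col,-1)
crop(A,360,140,90,75,8,"pics/a.png");crop(B,220,160,200,140,4,"pics/b.png");crop(C,180,180,110,80,7,"pics/c.png")
```

```text
0 [401.06841281 192.01779641]
0 [318.30924809 227.4823742 ]
0 [231.62217154 222.33218072]
-0.0188 [401.70716334 187.15269881]
-0.0188 [318.32839346 238.23905752]
-0.0188 [230.19473285 221.42821505]
-0.028 [402.02393017 184.74001734]
-0.028 [318.33905806 244.23088398]
-0.028 [229.47968393 220.97539023]
-0.06 [403.14778047 176.18011608]
-0.06 [318.38511688 270.10868062]
-0.06 [226.90363161 219.3440327 ]
```

View pics/a.png

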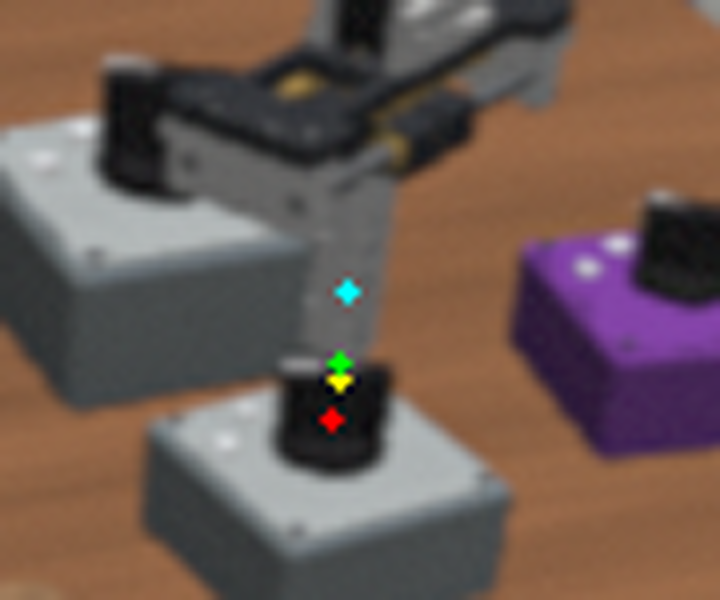

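View pics/b.png

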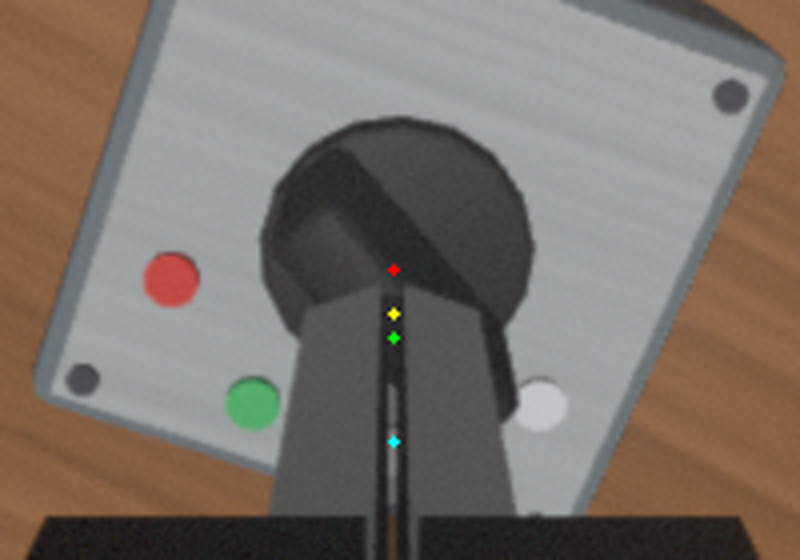

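View pics/c.png

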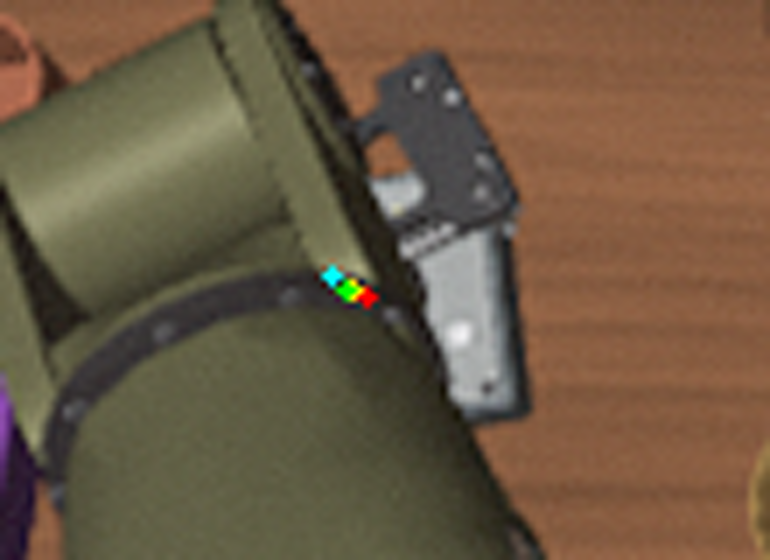

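The fingers closed fully without touching the bar. The opening width and pixel spacing put the visible fingertips about 28 mm short of the reported TCP. The scene view agrees, showing them ending at the bar's top. I'll open, turn back, and lower slowly while watching the force.

>>> step_arm --motion '[[[0, 0, 0, 0, 0, 0], [0, 0, 0, 0, 0, 0], [0, 0, 0, -10, 0, 0], [0, 0, 0, -10, 0, 0], [0, 0, 0, -10, 0, 0], [0, 0, 0, -9.5, 0, 0], [0, 0.001, 0, 0, 0, 0], [0.005, 0, 0, 0, 0, 0], [0.005, 0, 0, 0, 0, 0], [0, 0, 0, 0, 0, 0]]]' --fingers 0.045

```text
time_s: 7.4
ee_pos: [0.4494, 0.2982, 0.0584]
eef_rot: [-0.664, 1.57, -2.597]
force: [-0.0, 0.3, -0.1]
grip_width: 0.0453
```

>>> step_arm --motion '[[[0.005, 0, 0, 0, 0, 0], [0.005, 0, 0, 0, 0, 0], [0.004, 0, 0, 0, 0, 0], [0, 0, 0, 0, 0, 0]]]'

```text
time_s: 7.9
ee_pos: [0.4495, 0.2983, 0.0447]
eef_rot: [-0.681, 1.57, -2.613]
force: [0.6, -0.2, 0.2]
grip_width: 0.045
```

Run:
```python
from h import *
from station import get_obs,camera
np.set_printoptions(precision=4,suppress=True)
o=get_obs();T=toolT(o);print(o["time_s"],o["force"],o["moment"],o["grip_width"],T,np.degrees(np.arctan2(T[1,1],T[0,1])))
c=camera("wrist");crop(c["pixels"],220,140,200,150,4,"pics/w5.png")
```

```text
7.9 [ 0.5615 -0.2284  0.2201] [-0.0301 -0.0333 -0.0286] 0.04498254185562579 [[-0.0005  0.9354 -0.3536  0.4495]
 [-0.0003 -0.3536 -0.9354  0.2983]
 [-1.     -0.0004  0.0004  0.0447]
 [ 0.      0.      0.      1.    ]] -20.704838903942612
```

View pics/w5.png

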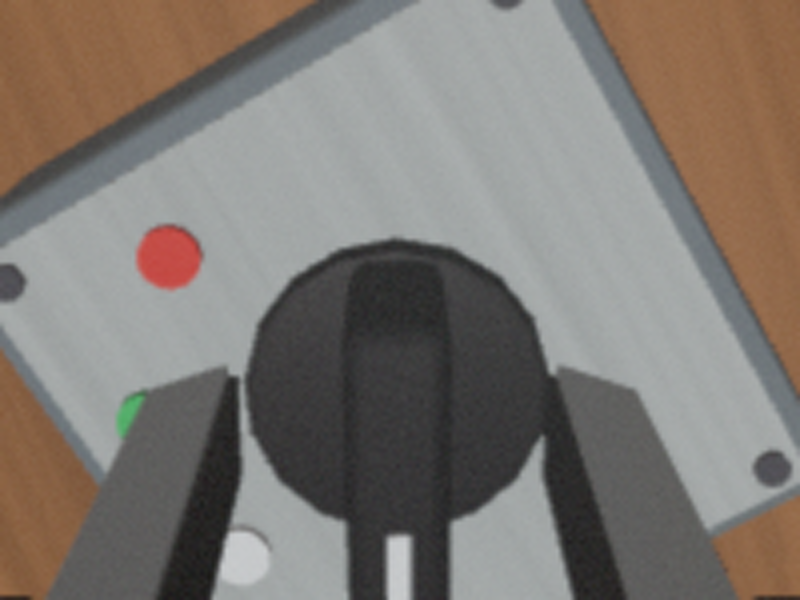

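>>> step_arm --motion '[[[0.002, 0, 0, 0, 0, 0], [0, 0, 0, 0, 0, 0], [0, 0, 0, 0, 0, 0], [0, 0, 0, 0, 0, 0], [0, 0, 0, 0, 0, 0], [0, 0, 0, 0, 0, 0]]]' --fingers 0.0 --squeeze 30

```text
time_s: 8.7
ee_pos: [0.4502, 0.2982, 0.0432]
eef_rot: [1.86, 1.57, -0.072]
force: [4.9, -2.6, -1.2]
grip_width: 0.0137
```

>>> step_arm --motion '[[[0, 0.001, 0, 5, 0, 0], [0, 0, 0, 5, 0, 0], [0, 0, 0, 5, 0, 0], [0, 0, 0, 5, 0, 0], [0, 0, 0, 5, 0, 0], [0, 0, 0, 5, 0, 0], [0, 0, 0, 5, 0, 0], [0, 0, 0, 5, 0, 0], [0, 0, 0, 0, 0, 0]]]'

```text
time_s: 9.82
ee_pos: [0.4499, 0.2985, 0.0432]
eef_rot: [-1.012, 1.569, 2.639]
force: [-3.8, 2.6, 3.0]
grip_width: 0.0139
```

Run:
```python
from h import *
from station import get_obs,camera
np.set_printoptions(precision=4,suppress=True)
o=get_obs();T=toolT(o);print(o["time_s"],o["qpos"],o["force"],o["moment"],o["grip_width"],T[:3,3],np.degrees(np.arctan2(T[1,1],T[0,1])))
c=camera("wrist");crop(c["pixels"],220,140,200,150,4,"pics/w6.png")
```

```text
9.825 [0.5172 0.4271 1.6822 0.0014 1.0331 1.5772] [-3.7768  2.6381  2.9672] [0.5744 0.8646 0.0048] 0.013852648747388951 [0.4499 0.2985 0.0432] -60.77255743553057
```

View pics/w6.png

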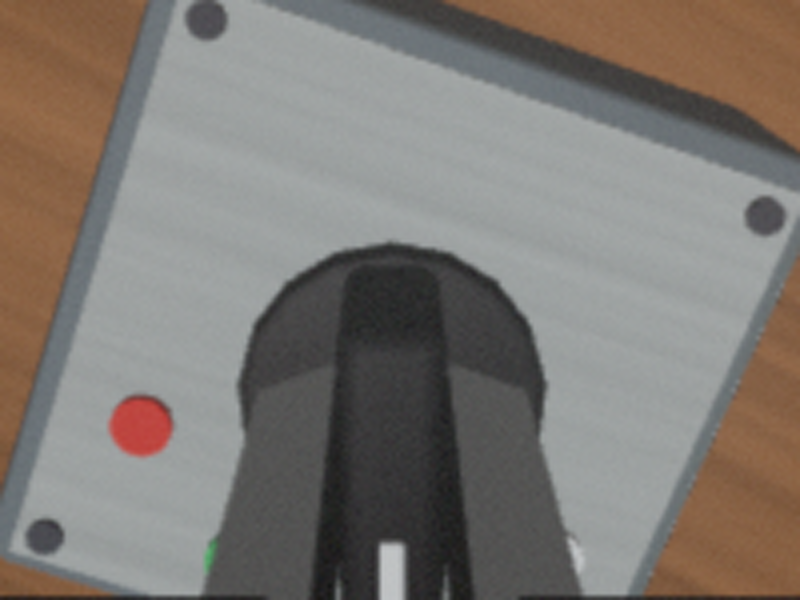

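>>> step_arm --motion '[[[0, 0, 0, 5, 0, 0], [0, 0, 0, 5, 0, 0], [0, 0, 0, 5, 0, 0], [0, 0, 0, 5, 0, 0], [0, 0, 0, 5, 0, 0], [0, 0, 0, 5, 0, 0], [0, 0, 0, 5, 0, 0], [0, 0, 0, 4, 0, 0], [0, 0, 0, 0, 0, 0], [0, 0, 0, 0, 0, 0], [0, 0, 0, 0, 0, 0]]]'

```text
time_s: 11.25
ee_pos: [0.4499, 0.299, 0.0432]
eef_rot: [-0.726, 1.569, 2.246]
force: [-4.3, 6.8, 1.7]
grip_width: 0.0137
```

Run:
```python
from h import *
from station import get_obs,camera
np.set_printoptions(precision=4,suppress=True)
o=get_obs();T=toolT(o);print(o["time_s"],o["qpos"],o["force"],o["moment"],o["grip_width"],T[:3,3],np.degrees(np.arctan2(T[1,1],T[0,1])))
c=camera("wrist");crop(c["pixels"],220,140,200,150,4,"pics/w7.png")
```

```text
11.25 [0.5177 0.4272 1.6821 0.0021 1.0327 2.2567] [-4.254   6.79    1.7206] [ 1.3047  0.9541 -0.0942] 0.013719395909818063 [0.4499 0.299  0.0432] -99.70075669048549
```

View pics/w7.png

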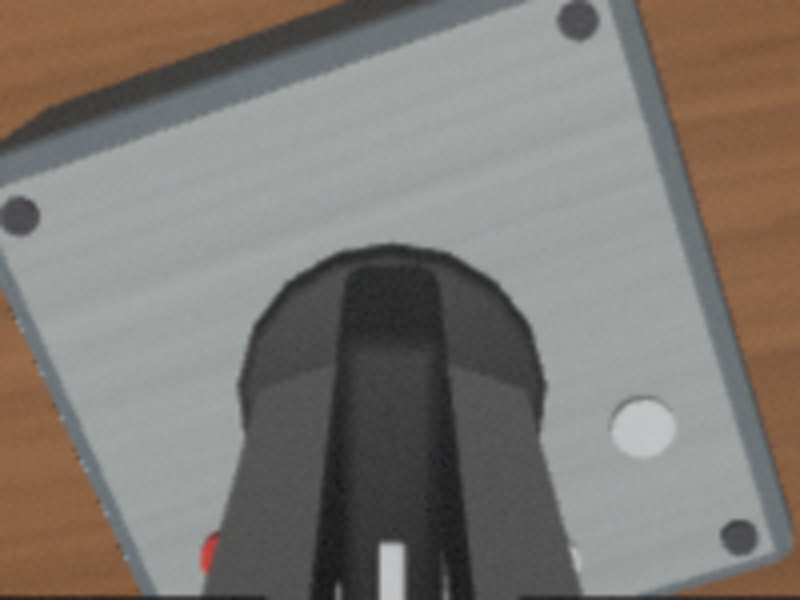

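>>> step_arm --motion '[[[0, 0, 0, 0, 0, 0], [0, 0, 0, 0, 0, 0], [0, 0, 0, 0, 0, 0], [-0.02, 0, 0, 0, 0, 0], [-0.04, 0, 0, 0, 0, 0], [-0.06, 0, 0, 0, 0, 0], [-0.06, 0, 0, 0, 0, 0], [-0.03, 0, 0, 0, 0, 0], [0, 0, 0, 0, 0, 0]]]' --fingers 0.05

```text
time_s: 12.42
ee_pos: [0.4513, 0.2983, 0.2551]
eef_rot: [-2.471, 1.567, 0.501]
force: [-0.1, -0.7, -0.3]
grip_width: 0.0499
```

Run:
```python
from h import *
from station import get_obs,camera
np.set_printoptions(precision=4,suppress=True)
o=get_obs();T=toolT(o);print(o["time_s"],o["qpos"],o["force"],o["moment"],o["grip_width"],T[:3,3],np.degrees(np.arctan2(T[1,1],T[0,1])))
c=camera("wrist");crop(c["pixels"],220,100,200,150,4,"pics/w8.png")
```

```text
12.425 [ 0.5164  0.2289  1.4291 -0.0001  1.4796  2.2566] [-0.0965 -0.6568 -0.2542] [0.0555 0.0534 0.0198] 0.049890414829642696 [0.4513 0.2983 0.2551] -99.70822843726187
```

View pics/w8.png

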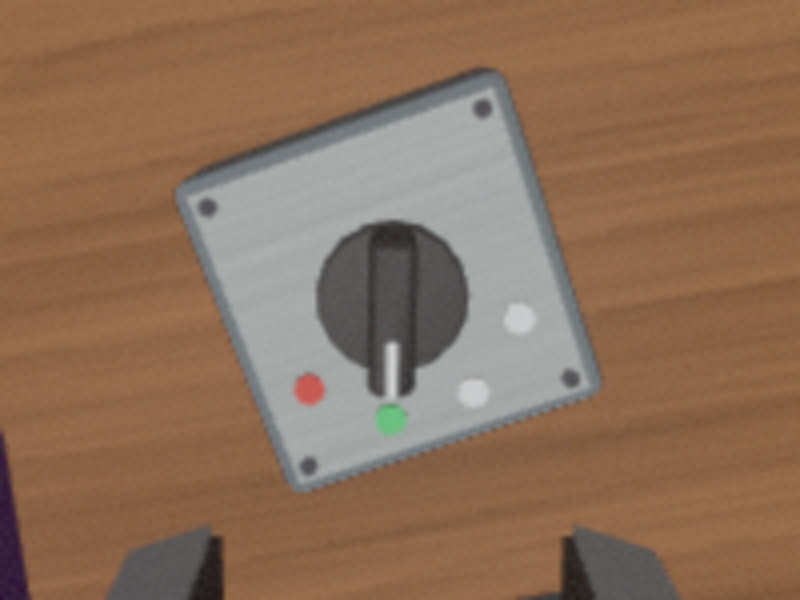

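```bash
cat >> h.py <<'E'
def arc(T,g,yaw1,n,bump=0):
    p0=T[:3,3];y0=np.degrees(np.arctan2(T[1,1],T[0,1]))
    a0=np.arctan2(p0[1],p0[0]);r0=np.hypot(*p0[:2]);a1=np.arctan2(g[1],g[0]);r1=np.hypot(*g[:2]);Ts=[T]
    for k in range(1,n+1):
        f=k/n;a=a0+(a1-a0)*f;r=r0+(r1-r0)*f
        Ts.append(pose([r*np.cos(a),r*np.sin(a),p0[2]+(g[2]-p0[2])*f+bump*4*f*(1-f)],down(y0+(yaw1-y0)*f)))
    rw,C=rows(Ts)
    for q in rw: print(q)
    print(C[:3,3])
E
python3 - <<'E'
from h import *
from station import get_obs
arc(toolT(get_obs()),[.54,.025,.27],-90,7)
E
```

```text
[-0.002, 0.031, -0.027, -1.4, -0.0, 0.0]
[-0.003, 0.034, -0.024, -1.4, -0.0, 0.0]
[-0.002, 0.036, -0.021, -1.4, -0.0, 0.0]
[-0.003, 0.038, -0.016, -1.3, -0.0, 0.0]
[-0.002, 0.04, -0.013, -1.4, -0.0, 0.0]
[-0.003, 0.041, -0.009, -1.4, -0.0, 0.0]
[-0.002, 0.041, -0.004, -1.4, -0.0, 0.0]
[0.53968702 0.02478684 0.26995358]
```

>>> step_arm --motion '[[[-0.002, 0.031, -0.027, -1.4, 0, 0], [-0.003, 0.034, -0.024, -1.4, 0, 0], [-0.002, 0.036, -0.021, -1.4, 0, 0], [-0.003, 0.038, -0.016, -1.3, 0, 0], [-0.002, 0.04, -0.013, -1.4, 0, 0], [-0.003, 0.041, -0.009, -1.4, 0, 0], [-0.002, 0.041, -0.004, -1.4, 0, 0], [0, 0, 0, 0, 0, 0], [0, 0, 0, 0, 0, 0]]]'

```text
time_s: 13.6
ee_pos: [0.5393, 0.0254, 0.2688]
eef_rot: [-0.109, 1.569, 3.032]
force: [-0.2, 0.3, -0.9]
grip_width: 0.0504
```

Run:
```python
from h import *
from station import get_obs,camera
np.set_printoptions(precision=4,suppress=True)
o=get_obs();c=camera("wrist");pickle.dump((c,o),open("c9.pkl","wb"))
T=toolT(o);print(o["time_s"],o["qpos"],T)
cv2.imwrite("pics/w9.png",c["pixels"][:,:,::-1])
```

```text
13.6 [-0.0209  0.2254  1.4023  0.0002  1.5157  1.5502] [[-0.0019 -0.0004 -1.      0.5393]
 [ 0.0002 -1.      0.0004  0.0254]
 [-1.     -0.0002  0.0019  0.2688]
 [ 0.      0.      0.      1.    ]]
```

View pics/w9.png

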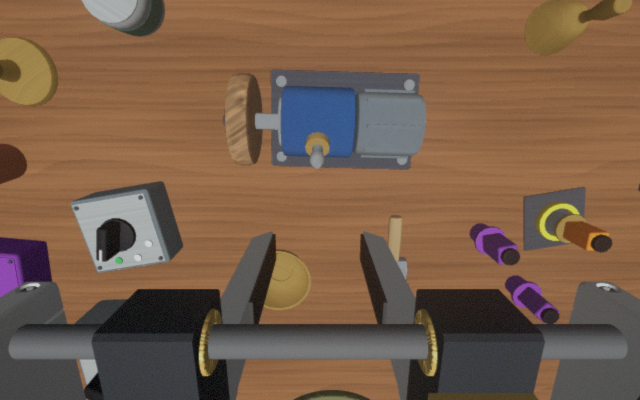

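Run:
```python
from h import *
c,o=pickle.load(open("c9.pkl","rb"))
crop(c["pixels"],260,60,170,120,4.7,"pics/w9a.png");crop(c["pixels"],510,170,110,90,7,"pics/w9b.png")
```

```text
(no output)
```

View pics/w9a.png

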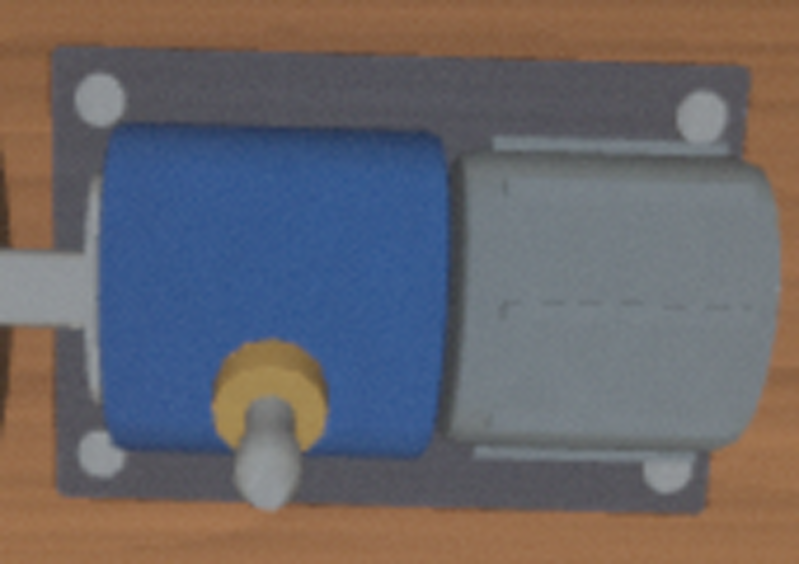

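View pics/w9b.png

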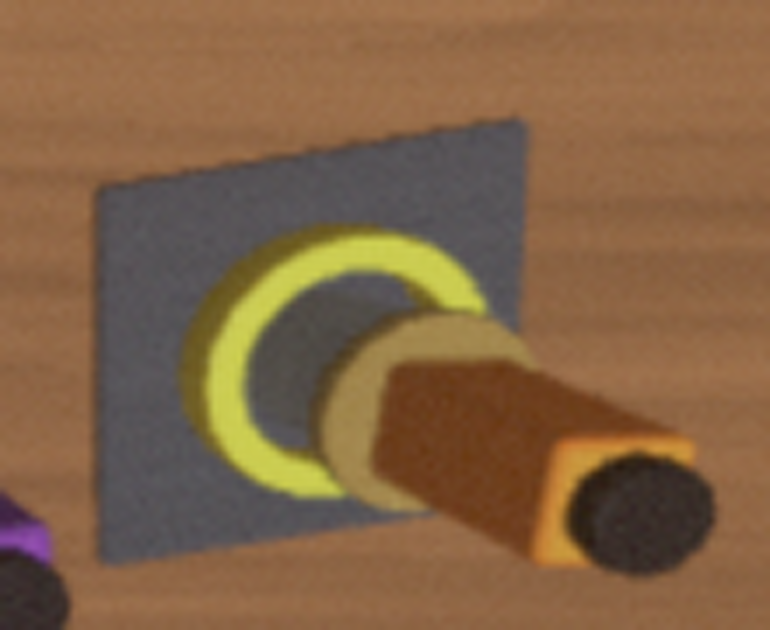

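Run:
```python
from h import *
np.set_printoptions(precision=4,suppress=True)
c,o=pickle.load(open("c9.pkl","rb"));T=toolT(o)
w=lambda x,y,z:plane(c,x/4.7+260-.4,y/4.7+60-.4,z,T)
print("tip",w(268,493,.133), "boss", w(270,395,.107))
for z in (.006,):
  C=np.array([w(*q,z) for q in [(54,46),(748,68),(706,512),(58,494)]]);print(C)
  for i,j in((1,0),(2,3)):
    d=C[j]-C[i];print("edge y",np.degrees(np.arctan2(d[1],d[0]))-90,np.linalg.norm(d))
  S=np.array([w(*q,z+.004) for q in [(100,100),(702,117),(667,468),(102,455)]])
  for i,j in((1,0),(2,3)):
    d=S[j]-S[i];print("screws y",np.degrees(np.arctan2(d[1],d[0]))-90,np.linalg.norm(d))
  for i,j in((3,0),(2,1)):
    d=S[j]-S[i];print("screws x",np.degrees(np.arctan2(d[1],d[0])),np.linalg.norm(d))
v=lambda x,y,z:plane(c,x/7+510-.4,y/7+170-.4,z,T)
G=[v(*q,.087) for q in [(563,437),(695,437),(535,562)]]
for i,j in((0,1),(0,2)):
    d=G[j]-G[i];print("grip",G[i],np.degrees(np.arctan2(d[1],d[0])),np.linalg.norm(d))
print("gripc",(G[1]+G[2])/2,"cap",v(641,516,.095))
t,s=pickle.load(open("c0.pkl","rb"))
tt=ray(t,352/8+280-.45,293/8+145-.45);ww=ray(c,268/4.7+260-.4,480/4.7+60-.4,T)
print("2view",two(*tt,*ww))
```

```text
tip [0.5585 0.0266 0.133 ] boss [0.5776 0.0262 0.107 ]
[[ 0.6654  0.0881  0.006 ]
 [ 0.6592 -0.1107  0.006 ]
 [ 0.5302 -0.1086  0.006 ]
 [ 0.5361  0.0921  0.006 ]]
edge y -1.7745416023847582 0.19893866749638256
edge y -1.6614042658079597 0.20076420730909753
screws y -1.6000074259423371 0.17256593159759542
screws y -1.377906386413116 0.17222572255195748
screws x -1.5030857599272605 0.10185150913959168
screws x -1.6958237901465556 0.10118389174478504
grip [ 0.4633 -0.3214  0.087 ] -90.03416717110176 0.023993571853173433
grip [ 0.4633 -0.3214  0.087 ] -178.8790958845061 0.02477705053454268
gripc [ 0.4509 -0.3336  0.087 ] cap [ 0.4512 -0.3318  0.095 ]
2view (array([0.5625, 0.0264, 0.139 ]), np.float64(0.00022765111877803878))
```

Run:
```python
from h import *
from station import get_obs
arc(toolT(get_obs()),[.4513,-.3365,.2],-89.5,7,.03)
```

```text
[-0.005, 0.053, -0.003, -0.1, 0.1, 0.0]
[0.0, 0.054, 0.002, -0.0, -0.0, 0.0]
[0.005, 0.053, 0.008, -0.1, -0.0, 0.0]
[0.01, 0.053, 0.012, -0.1, -0.0, 0.0]
[0.015, 0.052, 0.019, -0.0, -0.0, 0.0]
[0.019, 0.049, 0.023, -0.1, -0.0, 0.0]
[0.025, 0.048, 0.029, -0.1, -0.0, 0.0]
[ 0.45081407 -0.33678308  0.20002657]
```

>>> step_arm --motion '[[[-0.005, 0.053, -0.003, -0.1, 0.1, 0], [0, 0.054, 0.002, 0, 0, 0], [0.005, 0.053, 0.008, -0.1, 0, 0], [0.01, 0.053, 0.012, -0.1, 0, 0], [0.015, 0.052, 0.019, 0, 0, 0], [0.019, 0.049, 0.023, -0.1, 0, 0], [0.025, 0.048, 0.029, -0.1, 0, 0], [0, 0, 0, 0, 0, 0], [0, 0, 0, 0, 0, 0]]]' --fingers 0.055

```text
time_s: 14.78
ee_pos: [0.4517, -0.3367, 0.201]
eef_rot: [-3.053, 1.569, 0.098]
force: [-0.4, 0.9, -0.4]
grip_width: 0.0552
```

Run:
```python
from h import *
from station import get_obs,camera
np.set_printoptions(precision=4,suppress=True)
o=get_obs();c=camera("wrist");pickle.dump((c,o),open("c10.pkl","wb"))
T=toolT(o);print(o["time_s"],o["qpos"],T)
crop(c["pixels"],240,130,160,120,5,"pics/w10.png")
cv2.imwrite("pics/w10f.png",c["pixels"][:,:,::-1])
```

```text
14.775 [-0.7063  0.3115  1.4488  0.0014  1.3799  0.8548] [[ 0.0019  0.0094 -1.      0.4517]
 [ 0.0002 -1.     -0.0094 -0.3367]
 [-1.     -0.0002 -0.0019  0.201 ]
 [ 0.      0.      0.      1.    ]]
```

View pics/w10.png

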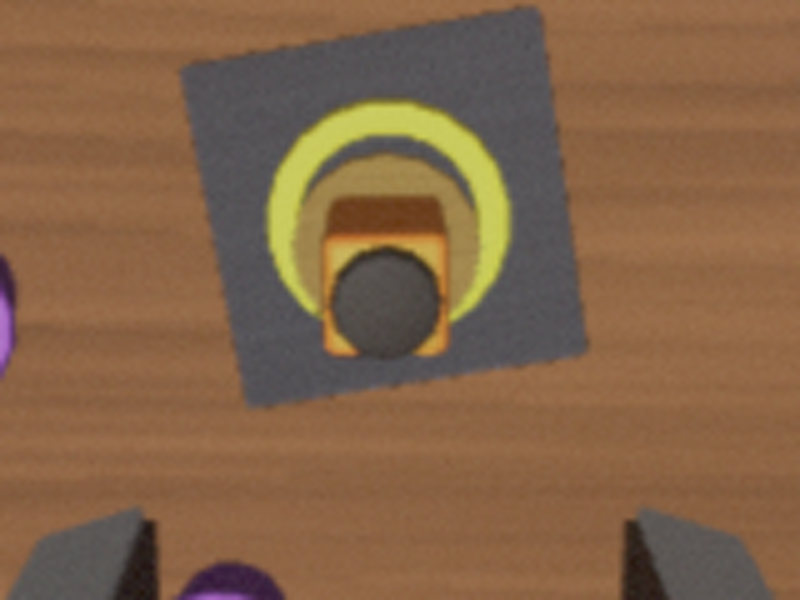

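View pics/w10f.png

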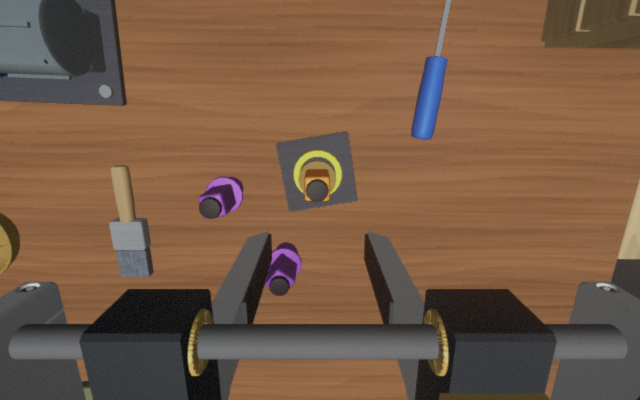

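Run:
```python
from h import *
np.set_printoptions(precision=4,suppress=True)
c,o=pickle.load(open("c10.pkl","rb"));T=toolT(o)
w=lambda x,y,z:plane(c,x/5+240-.4,y/5+130-.4,z,T)
G=np.array([w(*q,.087) for q in [(324,234),(448,234),(324,356),(448,356)]]);print(G,G.mean(0))
print("cap",w(386,302,.095),"ring",w(389,221,.016))
tgt=np.array([.0,0,0])
```

```text
[[ 0.463  -0.3232  0.087 ]
 [ 0.4632 -0.3481  0.087 ]
 [ 0.4375 -0.3231  0.087 ]
 [ 0.4378 -0.3485  0.087 ]] [ 0.4504 -0.3357  0.087 ]
cap [ 0.4511 -0.3357  0.095 ] ring [ 0.4516 -0.3362  0.016 ]
```

>>> step_arm --motion '[[[0.05, -0.0007, 0.0007, 0, 0, 0], [0.05, 0, 0, 0, 0, 0], [0.03, 0, 0, 0, 0, 0], [0, 0, 0, 0, 0, 0]]]'

```text
time_s: 15.32
ee_pos: [0.4508, -0.3352, 0.0697]
eef_rot: [-1.382, 1.569, 1.77]
force: [-0.3, -0.7, 0.0]
grip_width: 0.0546
```

Run:
```python
from h import *
from station import get_obs,camera
np.set_printoptions(precision=4,suppress=True)
o=get_obs();c=camera("wrist")
T=toolT(o);print(o["time_s"],T,o["force"])
crop(c["pixels"],200,130,240,180,3.3,"pics/w11.png")
```

```text
15.325 [[-0.0004  0.0107 -0.9999  0.4508]
 [ 0.0019 -0.9999 -0.0107 -0.3352]
 [-1.     -0.002   0.0004  0.0697]
 [ 0.      0.      0.      1.    ]] [-0.3137 -0.6806  0.018 ]
```

View pics/w11.png

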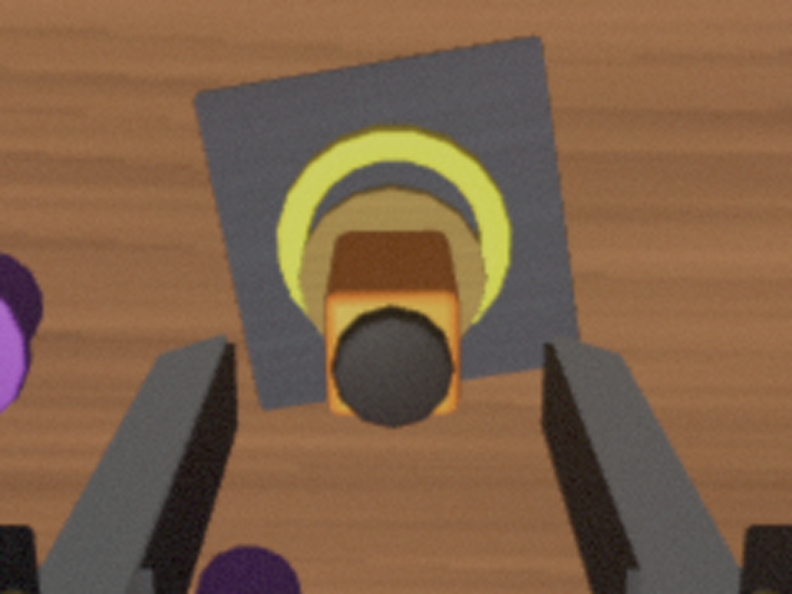

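>>> step_arm --motion '[[[0.02, 0.0006, 0, 0, 0, 0], [0.02, 0, 0, 0, 0, 0], [0.01, 0, 0, 0, 0, 0], [0, 0, 0, 0, 0, 0]]]'

```text
time_s: 15.88
ee_pos: [0.4511, -0.3375, 0.0217]
eef_rot: [2.94, 1.568, -0.192]
force: [0.1, -0.9, 0.5]
grip_width: 0.0549
```

>>> step_arm --motion '[[[0, 0, 0, 0, 0, 0], [0, 0, 0, 0, 0, 0], [0, 0, 0, 0, 0, 0], [0, 0, 0, 0, 0, 0], [0, 0, 0, 0, 0, 0]]]' --fingers 0.0 --squeeze 55

```text
time_s: 16.5
ee_pos: [0.4507, -0.3377, 0.0212]
eef_rot: [2.999, 1.569, -0.134]
force: [-1.0, 0.9, 4.4]
grip_width: 0.0255
```

Run:
```python
from h import *
from station import get_obs,camera
np.set_printoptions(precision=4,suppress=True)
o=get_obs();c=camera("wrist");s=camera("scene")
T=toolT(o);print(o["time_s"],T,o["force"],o["moment"],o["grip_width"],np.degrees(np.arctan2(T[1,1],T[0,1])))
crop(c["pixels"],200,130,240,180,3.3,"pics/w12.png")
crop(s["pixels"],160,160,110,90,7,"pics/s12.png")
```

```text
16.5 [[ 0.002   0.0087 -1.      0.4507]
 [-0.0003 -1.     -0.0087 -0.3377]
 [-1.      0.0003 -0.002   0.0212]
 [ 0.      0.      0.      1.    ]] [-1.0206  0.901   4.4467] [0.148  0.1816 0.0241] 0.025467747843183758 -89.5035800685626
```

View pics/w12.png

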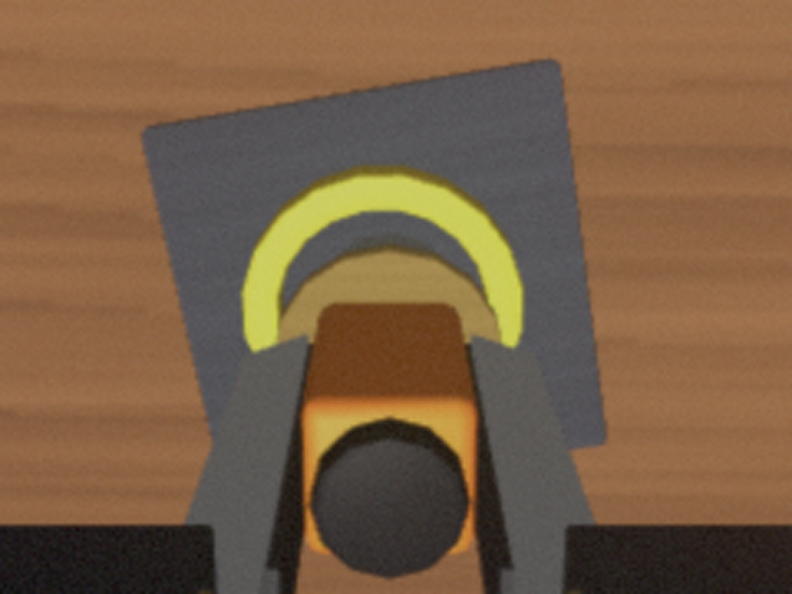

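View pics/s12.png

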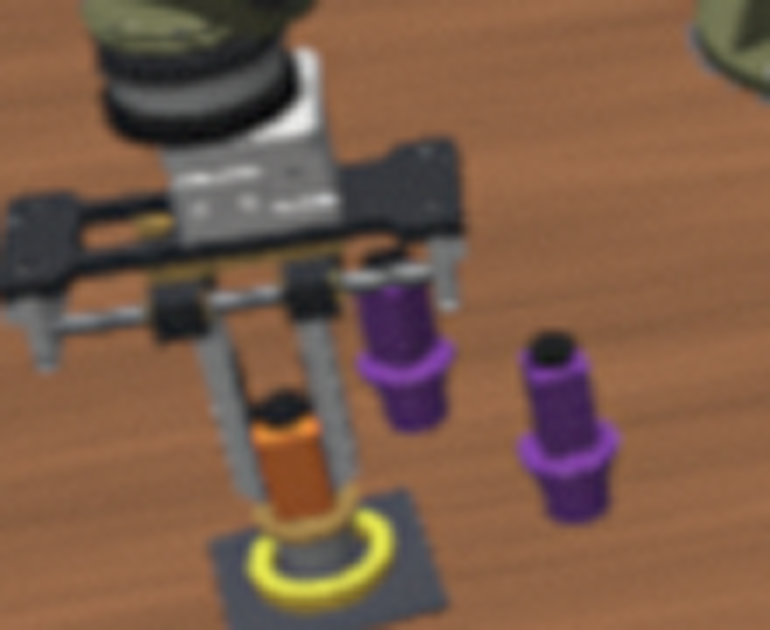

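>>> step_arm --motion '[[[-0.01, 0, 0, 0, 0, 0], [-0.02, 0, 0, 0, 0, 0], [-0.04, 0, 0, 0, 0, 0], [-0.05, 0, 0, 0, 0, 0], [-0.05, 0, 0, 0, 0, 0], [-0.04, 0, 0, 0, 0, 0], [0, 0, 0, 0, 0, 0], [0, 0, 0, 0, 0, 0]]]'

```text
time_s: 17.6
ee_pos: [0.4497, -0.3371, 0.229]
eef_rot: [-1.409, 1.569, 1.742]
force: [-0.4, -0.6, -4.2]
grip_width: 0.0256
```

```bash
cat >> h.py <<'E'
psi=np.radians(-1.6)
n=np.array([-.5*np.cos(psi),-.5*np.sin(psi),np.cos(np.pi/6)])
P=np.array([.5585,.0265,.133])
yt=np.array([np.sin(psi),-np.cos(psi),0]);RT=np.stack([-n,yt,np.cross(-n,yt)],1)
def plan(T,Tg,nn,bump=0):
    from scipy.spatial.transform import Slerp
    sl=Slerp([0,1],R.from_matrix([T[:3,:3],Tg[:3,:3]]));p0=T[:3,3];g=Tg[:3,3]
    a0=np.arctan2(p0[1],p0[0]);r0=np.hypot(*p0[:2]);a1=np.arctan2(g[1],g[0]);r1=np.hypot(*g[:2]);Ts=[T]
    for k in range(1,nn+1):
        f=k/nn;a=a0+(a1-a0)*f;r=r0+(r1-r0)*f
        Ts.append(pose([r*np.cos(a),r*np.sin(a),p0[2]+(g[2]-p0[2])*f+bump*4*f*(1-f)],sl(f).as_matrix()))
    rw,C=rows(Ts)
    for q in rw: print(q)
    print(C[:3,3],Tg[:3,3])
E
python3 - <<'E'
from h import *
from station import get_obs,camera
np.set_printoptions(precision=4,suppress=True)
o=get_obs();c=camera("wrist");T=toolT(o);print(o["time_s"],T,o["force"],o["grip_width"])
crop(c["pixels"],200,130,240,180,3.3,"pics/w13.png")
plan(T,pose(P+n*.08,RT),11,.03)
E
```

```text
17.6 [[-0.0003  0.0087 -1.      0.4497]
 [ 0.0017 -1.     -0.0088 -0.3371]
 [-1.     -0.0017  0.0003  0.229 ]
 [ 0.      0.      0.      1.    ]] [-0.3993 -0.5722 -4.2072] 0.025559923495857912
[-0.007, -0.031, -0.017, 0.2, 2.7, 0.1]
[-0.005, -0.032, -0.016, 0.2, 2.8, 0.0]
[-0.002, -0.033, -0.013, 0.2, 2.7, 0.1]
[-0.0, -0.033, -0.011, 0.1, 2.7, 0.0]
[0.001, -0.034, -0.008, 0.2, 2.7, 0.1]
[0.004, -0.034, -0.005, 0.2, 2.8, 0.1]
[0.005, -0.034, -0.002, 0.2, 2.7, 0.0]
[0.007, -0.034, 0.0, 0.2, 2.7, 0.1]
[0.007, -0.033, 0.004, 0.2, 2.8, 0.0]
[0.008, -0.034, 0.008, 0.1, 2.7, 0.1]
[0.009, -0.032, 0.01, 0.2, 2.7, 0.0]
[0.5187 0.0271 0.2021] [0.5185 0.0276 0.2023]
```

View pics/w13.png

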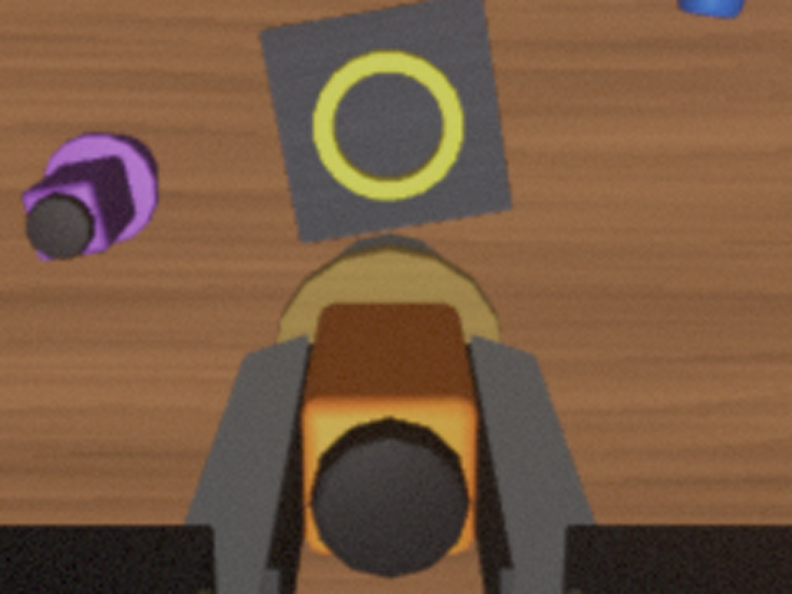

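>>> step_arm --motion '[[[-0.007, -0.031, -0.017, 0.2, 2.7, 0.1], [-0.005, -0.032, -0.016, 0.2, 2.8, 0], [-0.002, -0.033, -0.013, 0.2, 2.7, 0.1], [0, -0.033, -0.011, 0.1, 2.7, 0], [0.001, -0.034, -0.008, 0.2, 2.7, 0.1], [0.004, -0.034, -0.005, 0.2, 2.8, 0.1], [0.005, -0.034, -0.002, 0.2, 2.7, 0], [0.007, -0.034, 0, 0.2, 2.7, 0.1], [0.007, -0.033, 0.004, 0.2, 2.8, 0], [0.008, -0.034, 0.008, 0.1, 2.7, 0.1], [0.009, -0.032, 0.01, 0.2, 2.7, 0], [0, 0, 0, 0, 0, 0]]]'

```text
time_s: 19.15
ee_pos: [0.5174, 0.0283, 0.2005]
eef_rot: [3.139, 1.05, -0.026]
force: [0.1, -0.7, -4.1]
grip_width: 0.0255
```

Run:
```python
from h import *
from station import get_obs,camera
np.set_printoptions(precision=4,suppress=True)
o=get_obs();c=camera("wrist");s=camera("scene");t=camera("top");T=toolT(o);print(o["time_s"],T,RT,o["qpos"],o["force"],o["grip_width"])
pickle.dump((o,c,s,t),open("c14.pkl","wb"))
cv2.imwrite("pics/w14.png",c["pixels"][:,:,::-1])
crop(s["pixels"],270,140,130,110,6,"pics/s14.png")
crop(t["pixels"],270,140,120,90,6.5,"pics/t14.png")
print(np.degrees(R.from_matrix(T[:3,:3].T@RT).as_rotvec()), np.linalg.inv(T)@np.r_[P,1])
```

```text
19.15 [[ 0.4974 -0.0245 -0.8672  0.5174]
 [-0.0132 -0.9997  0.0207  0.0283]
 [-0.8674  0.0011 -0.4976  0.2005]
 [ 0.      0.      0.      1.    ]] [[ 0.4998 -0.0279 -0.8657]
 [-0.014  -0.9996  0.0242]
 [-0.866   0.     -0.5   ]] [-0.0117 -0.1003  1.9993 -0.0111  0.7218  1.5897] [ 0.1322 -0.6598 -4.1029] 0.025459715616060793
[0.2043 0.1596 0.0416] [ 0.079   0.0008 -0.0021  1.    ]
```

View pics/w14.png

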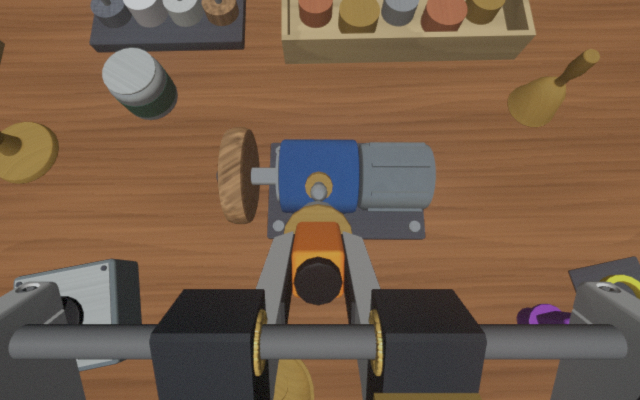

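View pics/s14.png

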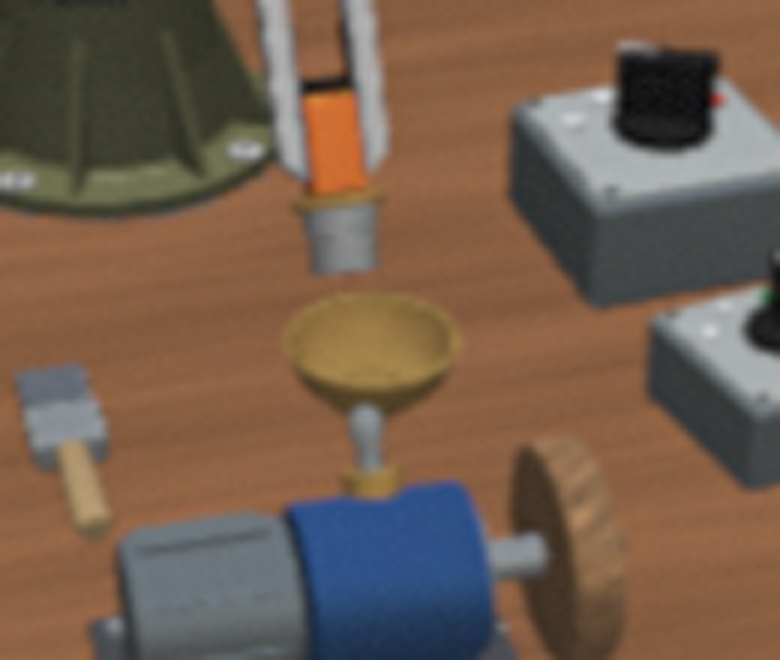

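View pics/t14.png

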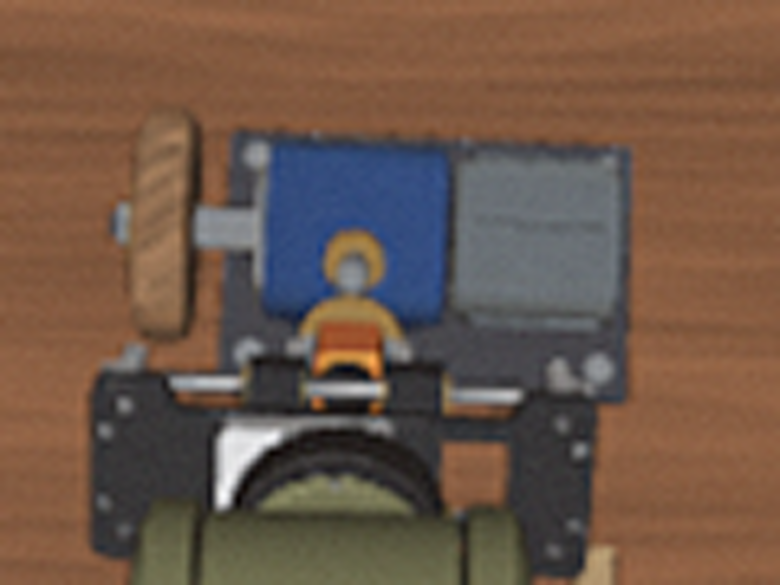

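Run:
```python
from h import *
np.set_printoptions(precision=4,suppress=True)
o,c,s,t=pickle.load(open("c14.pkl","rb"));T=toolT(o)
for nm,k in(("scene",s),("top",t),("wrist",c)):
    I=k["pixels"].copy();TT=T if nm=="wrist" else None
    I=cv2.resize(I,None,fx=8,fy=8,interpolation=cv2.INTER_CUBIC)
    def dot(p,col):
        q=proj(k,p,TT);cv2.circle(I,tuple(np.round(q*8+3.5).astype(int)),4,col,-1);return q
    pts=[(x,(T@np.array([x,0,0,1]))[:3]) for x in (.0162,-.0138,-.0198,-.0658,-.0738)]
    for x,p in pts: q=dot(p,(255,0,0))
    for d in (0,.03): q2=dot(P-n*d,(0,255,0))
    x0,y0={"scene":(300,145),"top":(295,165),"wrist":(270,150)}[nm]
    cv2.imwrite(f"pics/{nm}15.png",I[y0*8:(y0+75)*8,x0*8:(x0+(70 if nm!='wrist' else 95))*8,::-1]) if nm!="wrist" else cv2.imwrite("pics/wrist15.png",cv2.resize(I[150*8:310*8,260*8:380*8,::-1],None,fx=.47,fy=.47,interpolation=cv2.INTER_AREA))
```

```text
(no output)
```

View pics/scene15.png

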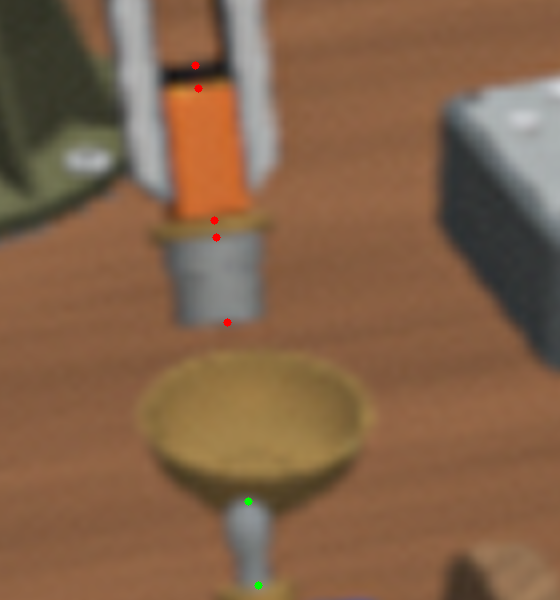

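View pics/top15.png

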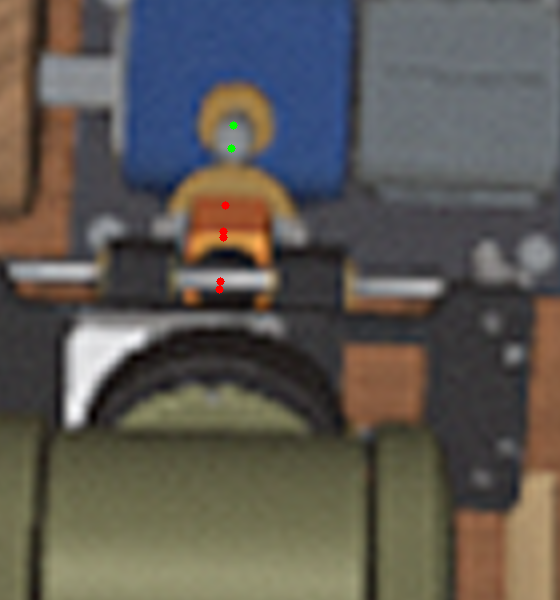

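View pics/wrist15.png

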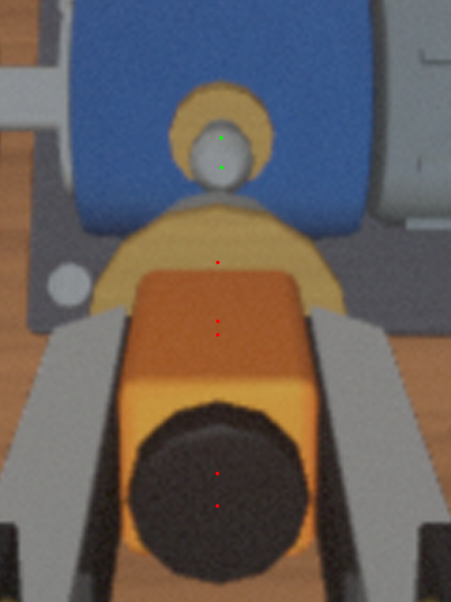

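>>> step_arm --motion '[[[0.005, 0.0008, -0.0015, 0.2, 0.2, 0], [0.015, 0, 0, 0, 0, 0], [0.02, 0, 0, 0, 0, 0], [0.01, 0, 0, 0, 0, 0], [0, 0, 0, 0, 0, 0], [0, 0, 0, 0, 0, 0]]]'

```text
time_s: 20.05
ee_pos: [0.5459, 0.025, 0.1614]
eef_rot: [-3.141, 1.041, -0.029]
force: [-1.0, -0.2, -3.6]
grip_width: 0.0257
```

```bash
cat > look.py <<'E'
import sys
from h import *
from station import get_obs,camera
np.set_printoptions(precision=4,suppress=True)
tag=sys.argv[1]
o=get_obs();T=toolT(o);print(o["time_s"],T[:3,3],o["force"],"along n",o["force"]@n,o["moment"],o["grip_width"])
print("ang",np.degrees(R.from_matrix(T[:3,:3].T@RT).as_rotvec()),"tip in tool", (np.linalg.inv(T)@np.r_[P,1])[:3])
c=camera("wrist");s=camera("scene");t=camera("top")
A=c["pixels"][150:270,260:380];B=s["pixels"][150:240,305:375];
A=cv2.resize(A,None,fx=5,fy=5,interpolation=cv2.INTER_CUBIC)
k=A.shape[0]/B.shape[0];B=cv2.resize(B,(int(B.shape[1]*k),A.shape[0]),interpolation=cv2.INTER_CUBIC)
I=np.hstack([A,B])[:,:,::-1]
I=cv2.resize(I,None,fx=min(1,800/I.shape[1]),fy=min(1,800/I.shape[1]))
cv2.imwrite(f"pics/l{tag}.png",I)
pickle.dump((o,c,s,t),open(f"l{tag}.pkl","wb"))
E
python3 look.py 1
```

```text
20.05 [0.5459 0.025  0.1614] [-1.0082 -0.1545 -3.5912] along n -2.608315841973898 [ 0.0432  0.5554 -0.0331] 0.025694004546808053
ang [-0.1285 -0.327  -0.0399] tip in tool [ 0.0308 -0.0019  0.0035]
```

View pics/l1.png

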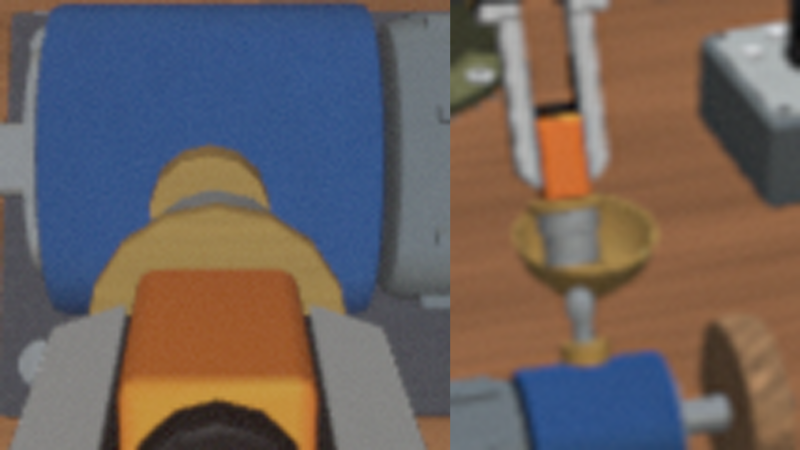

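>>> step_arm --motion '[[[0, -0.0018, 0.0038, 0, -0.3, 0], [0, 0, 0, 0, 0, 0], [0, 0, 0, 0, 0, 0], [0, 0, 0, 0, 0, 0]]]'

```text
time_s: 20.7
ee_pos: [0.5426, 0.0269, 0.1591]
eef_rot: [-3.141, 1.047, -0.029]
force: [0.2, 0.2, -3.4]
grip_width: 0.0256
```

```bash
python3 look.py 2
```

```text
20.7 [0.5426 0.0269 0.1591] [ 0.1852  0.1735 -3.4405] along n -3.0696743422302823 [0.0717 0.5622 0.0043] 0.025559565254489963
ang [-0.126  -0.0058 -0.0377] tip in tool [ 0.0306 -0.     -0.0007]
```

View pics/l2.png

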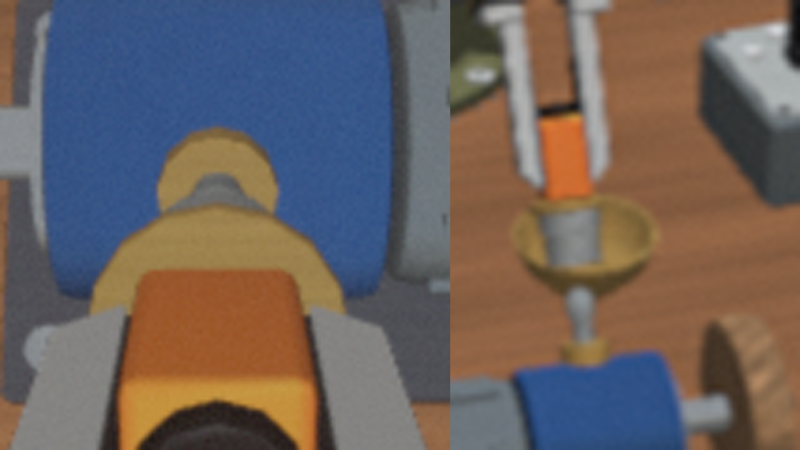

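>>> step_arm --motion '[[[0.004, 0, 0, 0, 0, 0], [0.004, 0, 0, 0, 0, 0], [0.004, 0, 0, 0, 0, 0], [0.004, 0, 0, 0, 0, 0], [0.004, 0, 0, 0, 0, 0], [0, 0, 0, 0, 0, 0], [0, 0, 0, 0, 0, 0]]]'

```text
time_s: 21.72
ee_pos: [0.5526, 0.0267, 0.1419]
eef_rot: [-3.141, 1.047, -0.029]
force: [0.3, 0.2, -3.0]
grip_width: 0.0255
```

```bash
python3 look.py 3
```

```text
21.725 [0.5526 0.0267 0.1419] [ 0.2614  0.2343 -3.0253] along n -2.7473238796115806 [0.0418 0.5277 0.0098] 0.025521765763472457
ang [-0.1218 -0.0125 -0.0375] tip in tool [ 0.0106 -0.     -0.0007]
```

View pics/l3.png

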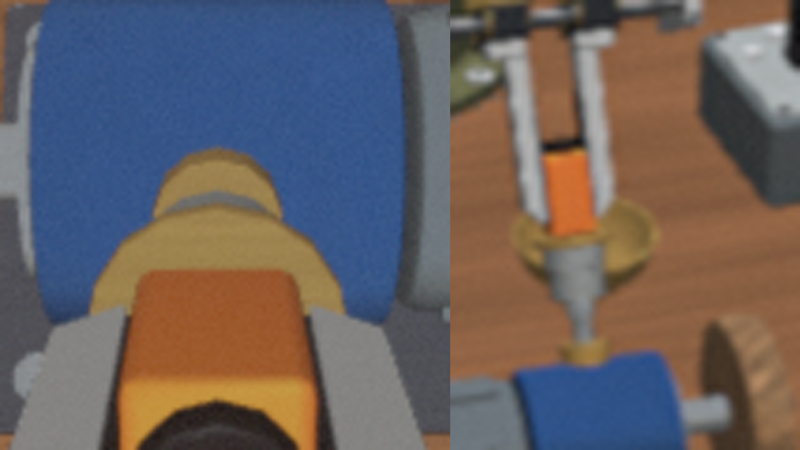

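>>> step_arm --motion '[[[0.003, 0, 0, 0, 0, 0], [0.003, 0, 0, 0, 0, 0], [0.003, 0, 0, 0, 0, 0], [0.001, 0, 0, 0, 0, 0], [0, 0, 0, 0, 0, 0]]]'

```text
time_s: 22.5
ee_pos: [0.5575, 0.0265, 0.133]
eef_rot: [-3.141, 1.047, -0.029]
force: [-0.1, 0.4, -4.2]
grip_width: 0.0254
```

>>> step_arm --motion '[[[0.001, 0, 0, 0, 0, 0], [0.001, 0, 0, 0, 0, 0], [0, 0, 0, 0, 0, 0]]]'

```text
time_s: 22.88
ee_pos: [0.5586, 0.0265, 0.1313]
eef_rot: [-3.141, 1.047, -0.029]
force: [-0.1, -0.2, -3.9]
grip_width: 0.0257
```

>>> step_arm --motion '[[[0.001, 0, 0, 0, 0, 0], [0, 0, 0, 0, 0, 0]]]'

```text
time_s: 23.12
ee_pos: [0.5591, 0.0265, 0.1307]
eef_rot: [-3.14, 1.047, -0.029]
force: [-4.5, -0.1, 1.1]
grip_width: 0.0258
```

>>> step_arm --motion '[[[0.001, 0, 0, 0, 0, 0], [0, 0, 0, 0, 0, 0]]]'

```text
time_s: 23.38
ee_pos: [0.5596, 0.0265, 0.1298]
eef_rot: [-3.141, 1.047, -0.029]
force: [-4.3, 0.1, 2.4]
grip_width: 0.0257
```

```bash
python3 look.py 4
```

```text
23.375 [0.5596 0.0265 0.1298] [-4.2628  0.0509  2.3639] along n 4.178423033344013 [ 0.0513  0.8321 -0.015 ] 0.025672362897434138
ang [-0.1242 -0.0228 -0.0376] tip in tool [-0.0033 -0.     -0.0006]
```

View pics/l4.png

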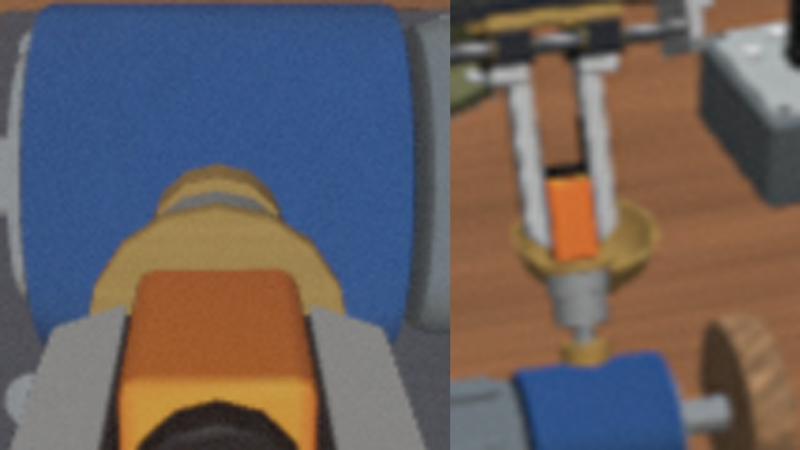

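>>> step_arm --motion '[[[0.001, 0, 0, 0, 0, 0], [0, 0, 0, 0, 0, 0]]]'

```text
time_s: 23.78
ee_pos: [0.5601, 0.0264, 0.1289]
eef_rot: [-3.141, 1.047, -0.029]
force: [-3.9, 0.7, 2.7]
grip_width: 0.0257
```

>>> step_arm --motion '[[[0.001, 0, 0, 0, 0, 0], [0, 0, 0, 0, 0, 0]]]'

```text
time_s: 24.02
ee_pos: [0.5607, 0.0264, 0.1281]
eef_rot: [-3.141, 1.047, -0.029]
force: [-4.7, 0.7, 3.7]
grip_width: 0.0257
```

>>> step_arm --motion '[[[0.001, 0, 0, 0, 0, 0], [0.001, 0, 0, 0, 0, 0], [0, 0, 0, 0, 0, 0]]]'

```text
time_s: 24.4
ee_pos: [0.5617, 0.0264, 0.1264]
eef_rot: [-3.14, 1.047, -0.029]
force: [-4.8, -0.1, 3.8]
grip_width: 0.0254
```

```bash
python3 look.py 5
```

```text
24.4 [0.5617 0.0264 0.1264] [-4.8005 -0.1149  3.7793] along n 5.670732047755564 [0.0522 0.8327 0.0378] 0.025446570072706936
ang [-0.126  -0.0227 -0.036 ] tip in tool [-0.0073  0.     -0.0006]
```

Run:
```python
from h import *
I=[]
for t in "135":
    o,c,s,tt=pickle.load(open(f"l{t}.pkl","rb"))
    I.append(cv2.resize(c["pixels"][180:320,285:350,::-1],None,fx=4,fy=4,interpolation=cv2.INTER_CUBIC))
cv2.imwrite("pics/cmp.png",np.hstack(I))
```

```text
(no output)
```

View pics/cmp.png

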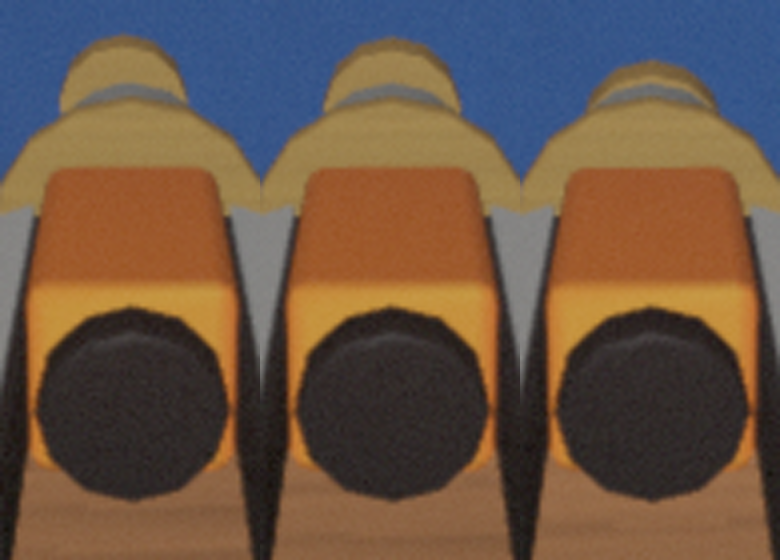

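View pics/l5.png

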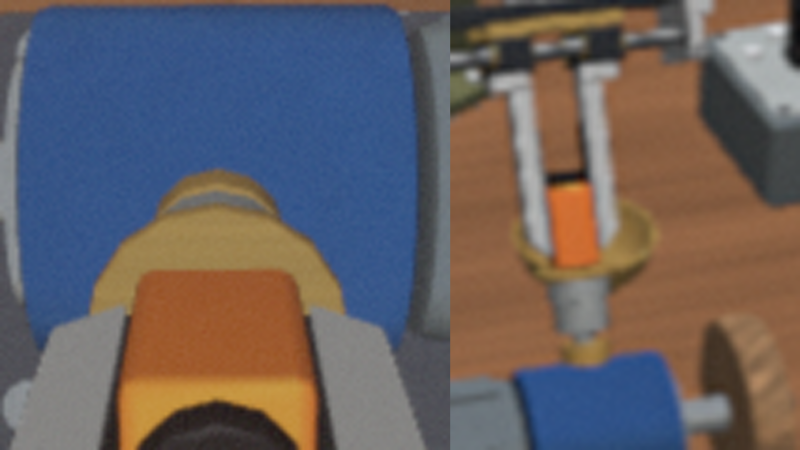

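>>> step_arm --motion '[[[0.0005, 0, 0, 0, 0, 0], [0, 0, 0, 0, 0, 0], [0, 0, 0, 0, 0, 0]]]'

```text
time_s: 24.92
ee_pos: [0.5619, 0.0264, 0.1259]
eef_rot: [-3.14, 1.047, -0.029]
force: [-5.5, 0.7, 3.7]
grip_width: 0.0255
```

>>> step_arm --motion '[[[0.0005, 0, 0, 0, 0, 0], [0, 0, 0, 0, 0, 0], [0, 0, 0, 0, 0, 0]]]'

```text
time_s: 25.3
ee_pos: [0.5621, 0.0264, 0.1255]
eef_rot: [-3.141, 1.047, -0.029]
force: [-7.6, 0.7, 5.4]
grip_width: 0.0258
```

>>> step_arm --motion '[[[0.0005, 0, 0, 0, 0, 0], [0, 0, 0, 0, 0, 0], [0, 0, 0, 0, 0, 0]]]'

```text
time_s: 25.68
ee_pos: [0.5624, 0.0264, 0.1251]
eef_rot: [-3.14, 1.047, -0.029]
force: [-6.2, 1.3, 5.0]
grip_width: 0.0259
```

```bash
python3 look.py 6
```

```text
25.675 [0.5624 0.0264 0.1251] [-6.2035  1.2547  4.9977] along n 7.446214649638577 [ 0.0099  0.9084 -0.049 ] 0.025939159133506848
ang [-0.1237 -0.0203 -0.0348] tip in tool [-0.0088  0.     -0.0006]
```

View pics/l6.png

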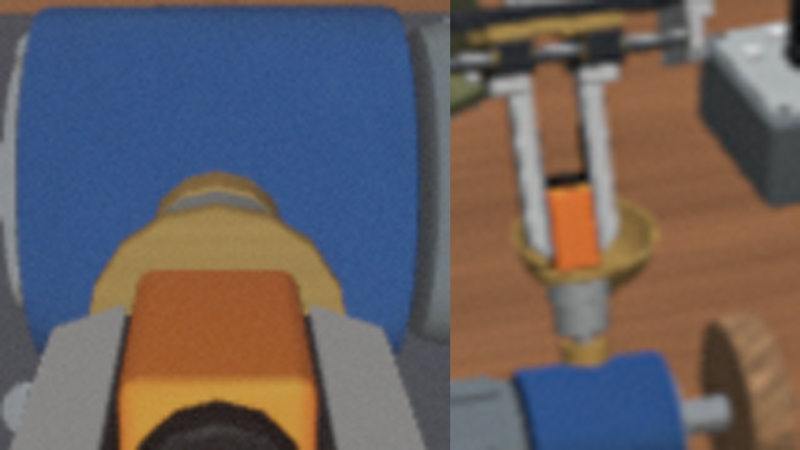

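>>> step_arm --motion '[[[0.0005, 0, 0, 0, 0, 0], [0, 0, 0, 0, 0, 0], [0, 0, 0, 0, 0, 0]]]'

```text
time_s: 26.2
ee_pos: [0.5626, 0.0264, 0.1247]
eef_rot: [-3.141, 1.047, -0.029]
force: [-6.8, -0.2, 4.2]
grip_width: 0.0257
```

>>> step_arm --motion '[[[0.0005, 0, 0, 0, 0, 0], [0, 0, 0, 0, 0, 0], [0, 0, 0, 0, 0, 0]]]'

```text
time_s: 26.58
ee_pos: [0.5628, 0.0264, 0.1244]
eef_rot: [-3.141, 1.047, -0.029]
force: [-8.1, 0.0, 6.6]
grip_width: 0.0256
```

```bash
python3 look.py 7
python3 - <<'E'
from h import *
I=[]
for t in "1567":
    o,c,s,tt=pickle.load(open(f"l{t}.pkl","rb"))
    I.append(cv2.resize(c["pixels"][180:320,285:350,::-1],None,fx=3,fy=4,interpolation=cv2.INTER_CUBIC))
cv2.imwrite("pics/cmp2.png",np.hstack(I))
crop(tt["pixels"],200,140,200,120,4,"pics/t7.png")
E
```

```text
26.575 [0.5628 0.0264 0.1244] [-8.1276  0.0188  6.5572] along n 9.741215363425372 [ 0.0145  1.0055 -0.0479] 0.025586373440908666
ang [-0.1215 -0.0256 -0.0363] tip in tool [-0.0097  0.     -0.0006]
```

View pics/cmp2.png

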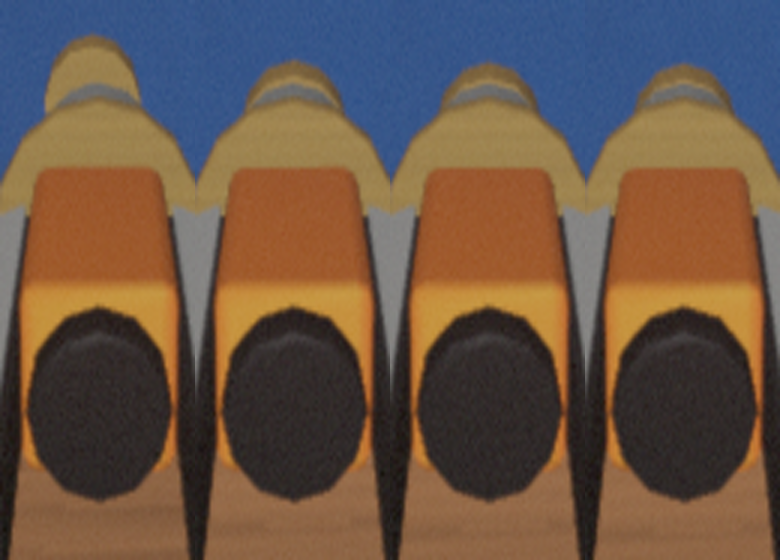

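View pics/t7.png

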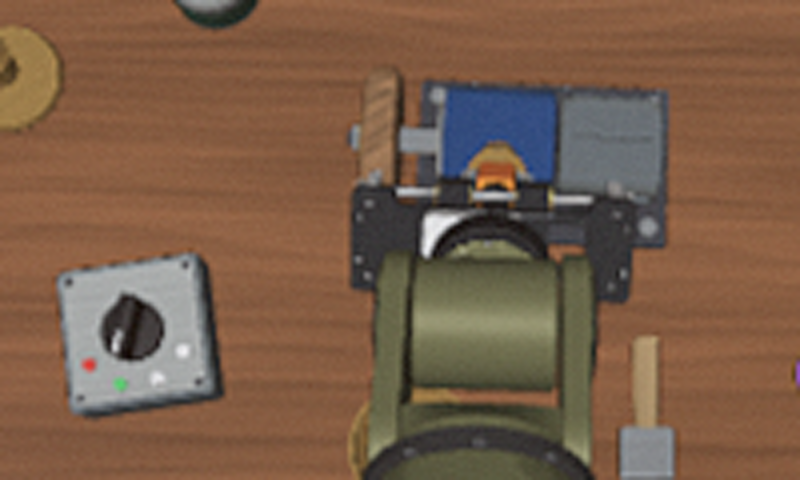

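>>> step_arm --motion '[[[0, 0, 0, 0, 0, 0], [0, 0, 0, 0, 0, 0], [0, 0, 0, 0, 0, 0], [0, 0, 0, 0, 0, 0], [0, 0, 0, 0, 0, 0], [0, 0, 0, 0, 0, 0]]]'

```text
time_s: 27.48
ee_pos: [0.5628, 0.0264, 0.1243]
eef_rot: [-3.141, 1.047, -0.029]
force: [-8.8, 0.2, 6.8]
grip_width: 0.0255
```

```bash
python3 look.py 8
python3 - <<'E'
from h import *
o,c,s,t=pickle.load(open("l8.pkl","rb"))
k=lambda x,y,z:plane(t,x/4+200-.4,y/4+140-.4,z)
cv2.imwrite("pics/w8f.png",s["pixels"][:,:,::-1])
crop(t["pixels"],205,195,60,55,10,"pics/sw8.png")
E
```

```text
27.475 [0.5628 0.0264 0.1243] [-8.7813  0.17    6.8395] along n 10.31446975365988 [0.0292 1.0203 0.0265] 0.025538824862973587
ang [-0.1212 -0.0248 -0.0348] tip in tool [-0.0097  0.     -0.0006]
```

View pics/sw8.png

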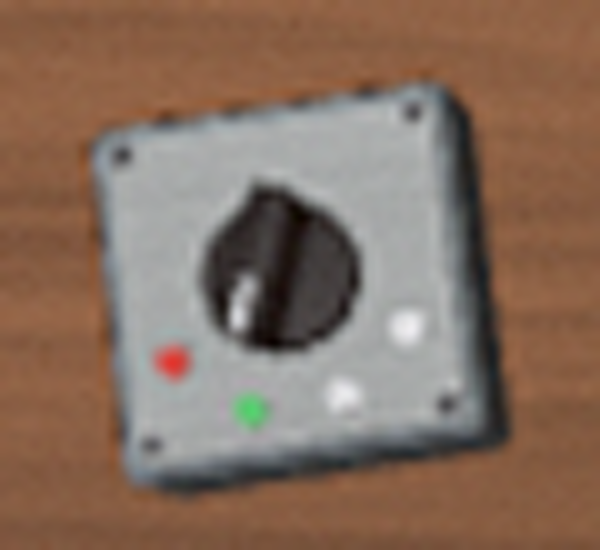

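View pics/w8f.png

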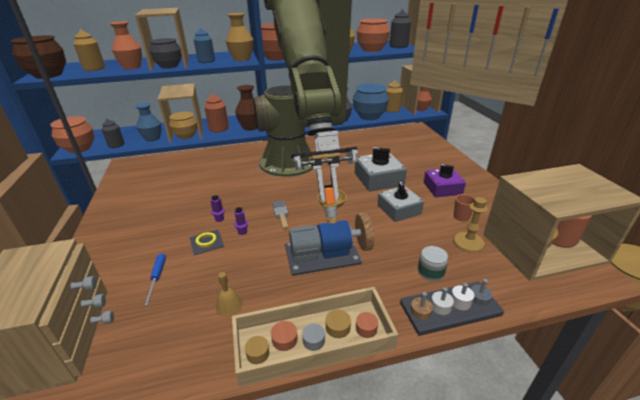

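Run:
```python
from station import ticket,get_obs
print(ticket.hand_in()); o=get_obs();print(o["time_s"],o["force"],o["grip_width"])
```

```text
the job is handed in; nothing more can be done
None
the job is handed in; nothing more can be done
```

I turned the selector of the small grey box to green, then took the orange greaser out of its cup. I pressed it in line onto the nipple and handed in at about 27.5 s, still holding it pressed on.

**Last checks**
- **Selector:** the pointer is on the green dot in the top view. It was turned about 79° in all, well short of red.
- **Nipple:** the greaser moved about 7.4 mm along the nipple's axis after first contact. It did not slip in the grip, judging by the wrist views. That puts the nipple at about its stop, well past 5 mm.
- **Alignment and grip:** the tool's axis was about 0.1° from my estimate of the nipple's axis, and the side offset was under 1 mm. The push was steady at about 13 N, allowing for the greaser's weight, and the fingers stayed 25.5 mm apart on the grip.
- **Other things:** nothing else on the bench looked moved in the scene view. I checked that by eye, not by measurement.

**What disagreed**
- **Finger length:** the fingers end about 28 mm short of the reported TCP. My first grip on the selector closed above the bar without touching it. I found the cause, lowered the gripper, and the second grip held.
- **Push force:** I did not see the expected 13 N peak followed by a drop. The force rose gradually from about 6 N to 13 N, so the snap is inferred from the travel, not from the force.

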